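# Refill the cap magazine and clip on its tag hook

## Task

Refill the cap magazine: take off its yellow cover, drop blue caps flat into the clear tube until the top of the stack is level with the red ring, and no further; caps left over may stay on the table, and put the cover back on the tube. Then take the snap hook with the green tab and clip it onto the magazine's tall steel eye to show that it is filled, pressing its sprung gate over the bar, and leave it hanging there with the gate shut. Do not disturb the other goods on the table.

Things in the scene. Friction and masses are not known exactly. Their poses are not given: they have to be found in the camera images.
- magazine: fixed cap magazine: white base plate 130 mm (x) by 270 mm (y), 10 mm thick, carrying a clear upright tube at y = +65 mm and a tall steel eye at y = -80 mm. Origin at the centre of the plate's underside, z up. Five caps piled on the tube's floor reach the fill mark exactly; at the start the tube is empty or holds one cap (cap0)
- tube_mouth (a point): centre of the clear tube's rim, 172 mm above the table; axes as the magazine's. Bore 65 mm, outside 73 mm, floor of the tube 10 mm above the table; the top 16 mm flares like a funnel to 75 mm bore, 83 mm outside. Held caps can be let go at the mouth
- fill_mark (a point): point on the tube's axis at the height of the top edge of the red ring round the tube (the fill mark), 150 mm above the table; axes as the magazine's
- eye_bar (a point): middle of the eye's top bar; axes as the magazine's. The eye is an upright inverted U of 8 mm round steel on the base plate; its top bar runs along the magazine's y, centre line 105 mm above the table, between two legs 60 mm apart (52 mm clear; the corners are cut, so the level part of the bar is 40 mm long)
- cover: loose dust cover closing the tube at the start, 90 g: yellow disc 94 mm across, 5 mm thick, white plug 62 mm across and 10 mm high beneath it, black knob 22 mm across and 30 mm high on top. Origin at the centre of the plug's underside, z up; the disc's top is at z = 15 mm, the knob's at 45 mm. On the tube the disc rests on the rim, the plug inside the mouth
- mat: fixed flat cork mat, 130 x 130 mm, 6 mm thick, free at the start: a handy place to set the cover down (not compulsory). On the side where the rest is not; origin at the centre of its underside
- rest: fixed pale wooden rest, 160 mm (x) by 56 mm (y), 42 mm high, with a slot 15 mm wide along x, slot floor at 8 mm, in which the snap hook stands upright; origin at the centre of its underside. It lies to the left or to the right
- clip: steel snap hook: a D-shaped loop of 12 mm bar in its own x-z plane, 132 mm long (x -66 to +66), 81 mm high, 12 mm thick (y), about 140 g; stands gate-down in the rest, aligned with it. Origin at mid-length, bottom of the loop; z up to the top bar with its green tab. Either way round across the eye will do
- clip_tab (a point): point to grip on the hook's green tab, at x = 17, z = 106 mm in the hook's frame. The tab is 40 mm long (x), 10 mm thick (y); its top is 15 mm above this point, the hook's 12 mm top bar begins 25 mm below it
- clip_seat (a point): where the eye's bar touches when the hook hangs: highest point of the inside of the hook's top bar, 37 mm below clip_tab (x = 17, z = 69 mm in the hook's frame), over the gate's tip end. Let go with the eye bar's centre some 4 to 8 mm below this point; the hook then hangs nearly level
- gate (a joint): angle of the sprung gate, rad: 0 shut, up to 0.95 pressed inward. Orange 8 mm bar forming the hook's bottom side at z = 8 mm, hinged at x = -38, tip at x = +29; the fixed nose begins there. A bar pushed up on it at x = 12 to 21 mm (17 best) swings it in, slips past its tip at z = 45 to 58 mm, and it springs shut beneath. Takes 3 to 8 N
- cap0: a round blue plastic screw cap, 60 mm across, 28 mm high, 35 g, flat top and bottom; origin at the centre of its underside, z up. None if it is absent in this run. This one, when present, already lies on the floor of the tube
- cap1: a round blue plastic screw cap, 60 mm across, 28 mm high, 35 g, flat top and bottom; origin at the centre of its underside, z up. None if it is absent in this run; lies loose on the table at the start
- cap2: a round blue plastic screw cap, 60 mm across, 28 mm high, 35 g, flat top and bottom; origin at the centre of its underside, z up. None if it is absent in this run; lies loose on the table at the start
- cap3: a round blue plastic screw cap, 60 mm across, 28 mm high, 35 g, flat top and bottom; origin at the centre of its underside, z up. None if it is absent in this run; lies loose on the table at the start
- cap4: a round blue plastic screw cap, 60 mm across, 28 mm high, 35 g, flat top and bottom; origin at the centre of its underside, z up. None if it is absent in this run; lies loose on the table at the start
- cap5: a round blue plastic screw cap, 60 mm across, 28 mm high, 35 g, flat top and bottom; origin at the centre of its underside, z up. None if it is absent in this run; lies loose on the table at the start
- cap6: a round blue plastic screw cap, 60 mm across, 28 mm high, 35 g, flat top and bottom; origin at the centre of its underside, z up. None if it is absent in this run; lies loose on the table at the start
- spice_jar: bystander, not to be disturbed: small glass jar with yellow lid, 42 mm across, 60 mm high; origin at its underside's centre
- tin: bystander, not to be disturbed: small green-labelled tin, 44 mm across, 55 mm high; origin at its underside's centre
- spoon: bystander, not to be disturbed: spoon lying behind the magazine, to the right, 190 mm long; origin at its underside's centre
Not all that is in view belongs to the job. Leave any black look-alike of the cap5 alone.

How it is judged:
On the way, in this order (a step that is already met when the one before it is completed fails the run):
1. the stack of caps in the tube reaches the red ring (((horizontal distance between cap1 and fill_mark below 0.012 m and z of cap1 in the frame of fill_mark between -0.036 and -0.02 m and angle between cap1's own z axis and vertical below 0.15 rad and linear speed of cap1 below 0.03 m/s) or (horizontal distance between cap2 and fill_mark below 0.012 m and z of cap2 in the frame of fill_mark between -0.036 and -0.02 m and angle between cap2's own z axis and vertical below 0.15 rad and linear speed of cap2 below 0.03 m/s) or (horizontal distance between cap3 and fill_mark below 0.012 m and z of cap3 in the frame of fill_mark between -0.036 and -0.02 m and angle between cap3's own z axis and vertical below 0.15 rad and linear speed of cap3 below 0.03 m/s) or (horizontal distance between cap4 and fill_mark below 0.012 m and z of cap4 in the frame of fill_mark between -0.036 and -0.02 m and angle between cap4's own z axis and vertical below 0.15 rad and linear speed of cap4 below 0.03 m/s) or (horizontal distance between cap5 and fill_mark below 0.012 m and z of cap5 in the frame of fill_mark between -0.036 and -0.02 m and angle between cap5's own z axis and vertical below 0.15 rad and linear speed of cap5 below 0.03 m/s) or (horizontal distance between cap6 and fill_mark below 0.012 m and z of cap6 in the frame of fill_mark between -0.036 and -0.02 m and angle between cap6's own z axis and vertical below 0.15 rad and linear speed of cap6 below 0.03 m/s))), for 0.3 s.
2. the yellow cover sits flat on the tube's rim again (horizontal distance between cover and tube_mouth below 0.009 m and z of cover in the frame of tube_mouth between -0.015 and -0.006 m and angle between cover's own z axis and vertical below 0.08 rad), for 0.3 s.
3. the snap hook is clipped round the eye's bar with its gate shut (x of eye_bar in the frame of clip between -0.056 and 0.052 m and z of eye_bar in the frame of clip between 0.012 and 0.072 m and y of eye_bar in the frame of clip between -0.035 and 0.035 m and angle between the y axis of clip and the y axis of magazine, either way round below 0.8 rad and value of joint gate below 0.08 rad), for 0.2 s.
At the end, for the whole second after the job is handed in: A cap lies flat in the tube with its top level with the red ring (within 8 mm) and none is above it; the cover sits flat and centred on the rim (within 9 mm); the snap hook encloses the eye's bar, gate shut (below 0.08 rad), at rest and released (all of step 2 and all of step 3 and ((horizontal distance between cap1 and fill_mark below 0.012 m and z of cap1 in the frame of fill_mark between -0.036 and -0.02 m and angle between cap1's own z axis and vertical below 0.15 rad and linear speed of cap1 below 0.03 m/s) or (horizontal distance between cap2 and fill_mark below 0.012 m and z of cap2 in the frame of fill_mark between -0.036 and -0.02 m and angle between cap2's own z axis and vertical below 0.15 rad and linear speed of cap2 below 0.03 m/s) or (horizontal distance between cap3 and fill_mark below 0.012 m and z of cap3 in the frame of fill_mark between -0.036 and -0.02 m and angle between cap3's own z axis and vertical below 0.15 rad and linear speed of cap3 below 0.03 m/s) or (horizontal distance between cap4 and fill_mark below 0.012 m and z of cap4 in the frame of fill_mark between -0.036 and -0.02 m and angle between cap4's own z axis and vertical below 0.15 rad and linear speed of cap4 below 0.03 m/s) or (horizontal distance between cap5 and fill_mark below 0.012 m and z of cap5 in the frame of fill_mark between -0.036 and -0.02 m and angle between cap5's own z axis and vertical below 0.15 rad and linear speed of cap5 below 0.03 m/s) or (horizontal distance between cap6 and fill_mark below 0.012 m and z of cap6 in the frame of fill_mark between -0.036 and -0.02 m and angle between cap6's own z axis and vertical below 0.15 rad and linear speed of cap6 below 0.03 m/s)) and not (horizontal distance between cap1 and fill_mark below 0.05 m and z of cap1 in the frame of fill_mark above -0.015 m) and not (horizontal distance between cap2 and fill_mark below 0.05 m and z of cap2 in the frame of fill_mark above -0.015 m) and not (horizontal distance between cap3 and fill_mark below 0.05 m and z of cap3 in the frame of fill_mark above -0.015 m) and not (horizontal distance between cap4 and fill_mark below 0.05 m and z of cap4 in the frame of fill_mark above -0.015 m) and not (horizontal distance between cap5 and fill_mark below 0.05 m and z of cap5 in the frame of fill_mark above -0.015 m) and not (horizontal distance between cap6 and fill_mark below 0.05 m and z of cap6 in the frame of fill_mark above -0.015 m) and linear speed of cover below 0.03 m/s and linear speed of clip below 0.05 m/s); the robot touches nothing.
It fails at once if a bystander is shifted by more than 40 mm (distance of any of spice_jar, tin, spoon from where it was at the start of the episode above 0.04 m).
Of cap0, cap1, cap2, cap3, cap4, cap5, cap6 only 5 to 6 are there at a start; the rules pass over those that are not, and their reading is None.
At some moment in a run one of cap1, cap2, cap3, cap4, cap5, cap6 may be knocked a few centimetres aside while the robot is not near it.
It also fails if it takes over 184 s, if anything falls off the work surface, if the arm or the gripper's body presses on something with over 40 N, if the wrist force passes 120 N, or if a joint passes its speed limit or range.

## Robot

A 6-joint arm with a two-finger parallel gripper is mounted at the origin on the work surface. World frame = base frame: x ahead of the robot, y to its left, z up, the work surface at z = 0. Lengths are in m, angles in rad, forces in N, time in s.
With the tool pointing down it reaches from about 0.35 to 0.975 m from the base axis. Payload 4.9 kg.
Tool frame: the origin (TCP) lies at the very end of the fingers, on their centre line; the grasp point (between the pads) lies manip.grip_point_offset behind it (manip.grip_point_offset is the distance from the TCP to the grasp point, in m); z points along the fingers, y is the line along which they close (so a half turn about z gives the same grasp; the last joint's range is limited). The gripper opens to 85 mm and grips with 20 to 120 N. Pads are 22 mm wide; open, the fingers measure 114 mm over their backs; the gripper's body (76 mm by 85 mm) begins 54 mm behind the grasp point. The pads swing forward as they close: fully open they stand 13 mm farther back than shut.
Start: joints at [-1.41, 0.053, 1.613, -0, 1.476, -0.119], TCP at [0.173, -0.601, 0.2] pointing down, gripper open.
Joint ranges: [-3.01, 3.01], [-1.01, 2.22], [0.06, 2.58], [-1.02, 4.17], [0.09, 2.62], [-3.14, 3.14]. Speed limits (rad/s): [2.57, 2.57, 3.14, 3.14, 3.14, 3.14].

## Interface

Orientations are given as a unit quaternion [w, x, y, z].
In Python, from plant import manip gives the robot as it stands.
- The arm moves only by the shell command python3 -m crank 'ROWS' [OPENING]. ROWS is JSON, a list of rows, each an object of numbers: "x", "y", "z": the shift along the tool's x, y, z in cm; "turn": the turn about the tool's z in rad. In form: [{"x": .., "y": .., "z": .., "turn": ..}, ...]. A call has 1 to 5 rows; each row shifts and turns the commanded pose from where the row before left it, along the tool's axes as they then stand; what a row does not reach is not made up. A row lasts 1/10 s, in which the tool goes at most 50 mm and 8.59 degrees, less where a joint would pass 70% of its speed; a pose out of reach is approached as far as the arm can. A call with a gripper value outside its range is refused whole. OPENING is the opening in per cent of the stroke, from 0 (shut) to 100 (fully open), set as the call begins (- or left out, the last holds). The fingers move at their own pace and stop on an object; the grip force is fixed at half the most. Time passes only in rows, so rows that do not move let the fingers close. It gives the time, the measured TCP pose, the force, the opening and the grip force at its end, in the units of the state.
- manip.state(): the state, without advancing time (a new reading comes with each control period).
- manip.grab_frame(name): name is "scene" or "top" or "wrist"; returns (picture, depth): 480x640x3 uint8, red, green, blue; 480x640 float32, m along the optical axis (not along the pixel's ray), 0 where there is no reading.
- manip.camera_model(name): a dict with "mtx" (3x3 intrinsics, pixels), "world_to_cam" (4x4, takes a point from world to camera coordinates). Camera axes: x right, y down, z forward; pixel columns grow to the right and rows downward; lengths in m; the calibration is good to about 2 mm. The wrist camera is an equidistant fisheye: a pixel r from the principal point sees the ray r / f radians off the axis. A picture is of the moment at which its call begins: read the wrist's pose just before it. camera_model takes no time and is no camera call; for the wrist camera it gives the pose at the moment of the call.
- manip.job_done(): hands the job in; it is judged then, once.
The state is a dict: "time": time; "joint_pos": joint angles; "joint_vel": joint speeds; "joint_efforts": joint torques, N m; "tool_pos": TCP position; "tool_rot": TCP orientation; "contact_force": force on the tool from outside, world axes, zero at the start; "ft_torque": the same for the moment, N m; "gripper_width": opening from 0.0 (shut) to 1.0 (fully open); "grasp_force": force on a finger pad.
Only numpy, scipy, OpenCV 4.12 (cv2) and the standard library are available. Lean on these libraries where they do the work, as an engineer would, in place of code of your own. Each camera call takes 0.05 s, during which the arm holds its last target. There are 200 camera calls.

## Working session

There is one attempt and no reset: what is moved stays moved. The work goes in short steps, Python scripts to look and compute and a shell command to move; the robot and the scene stay as the last step left them, time stands still between calls to the robot, and variables do not carry over. Pictures are saved under pics/ and viewed, at most 14 in all, crops included, and the job is handed in when it is done.

```bash
mkdir -p pics; ls; cat > h.py <<'E'
import numpy as np, cv2
from plant import manip
def grab(n,f):
    m=manip.camera_model(n); a,d=manip.grab_frame(n)
    cv2.imwrite('pics/%s.png'%f,cv2.cvtColor(a,cv2.COLOR_RGB2BGR)); np.savez('pics/%s.npz'%f,a=a,d=d,K=m['mtx'],T=m['world_to_cam']); return a,d,np.array(m['mtx']),np.array(m['world_to_cam'])
def cloud(d,K,T):
    v,u=np.mgrid[:480,:640]; P=np.stack([(u-K[0,2])/K[0,0]*d,(v-K[1,2])/K[1,1]*d,d],-1)
    Ti=np.linalg.inv(T); return P@Ti[:3,:3].T+Ti[:3,3]
E
python3 - <<'E'
from h import *
for n in('scene','top'): grab(n,n+'0')
print(manip.state(),manip.grip_point_offset)
E
```

```text
pics
{'time': 0.1, 'joint_pos': array([-1.41002203e+00,  5.33484465e-02,  1.61416583e+00,  2.74645819e-06,
        1.47599485e+00, -1.19035845e-01]), 'joint_vel': array([ 0.00175558, -0.00123505, -0.0019149 ,  0.00251371, -0.00223296,
       -0.00032028]), 'joint_efforts': array([-4.50426396e-04, -3.94904280e+01, -3.71366251e+01, -1.53538322e-04,
        3.90063127e-03,  2.63559691e-06]), 'tool_pos': array([ 0.17248715, -0.60007687,  0.19924484]), 'tool_rot': array([-9.58053767e-04,  9.90228802e-01,  1.39448919e-01, -1.86295079e-05]), 'contact_force': array([0.62341955, 0.15616393, 0.52888533]), 'ft_torque': array([-0.01695112, -0.01927893,  0.03978786]), 'grasp_force': 0.0, 'gripper_width': 0.9984156485394668} 0.0187
```

View pics/top0.png

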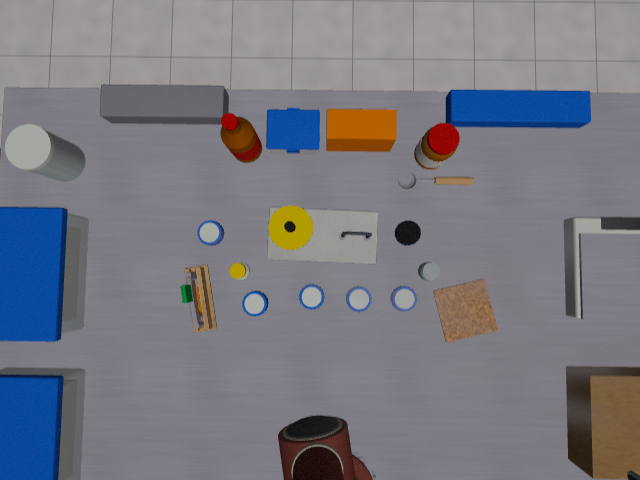

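View pics/scene0.png

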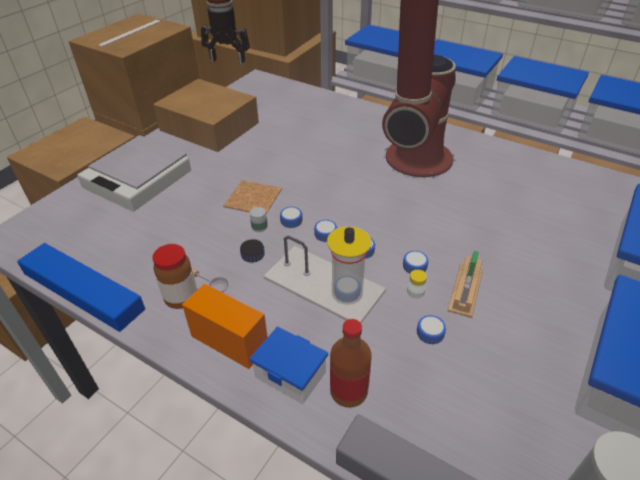

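The top view shows six round caps that could be taken for the target. White-and-blue ones lie at (210,233), (255,303), (312,296), (359,298) and (404,298); the black look-alike at (407,232) I leave alone. The yellow cover is at (290,227) and is not the yellow-lidded jar at (238,271). The eye bar is at (357,235), the mat at (466,310), and the hook with its green tab at (187,293) in the rest. The scene view seems to show one cap in the tube, so I'll check that in a close crop and measure positions.

```bash
python3 - <<'E'
from h import *
z=np.load('pics/scene0.npz'); c=cv2.resize(z['a'][200:340,220:500],(800,400),interpolation=cv2.INTER_CUBIC)
z=np.load('pics/top0.npz'); t=cv2.resize(z['a'][190:350,170:510],(425*800//850*2,376),interpolation=cv2.INTER_CUBIC)
t=cv2.resize(z['a'][260:340,180:280],(250,200),interpolation=cv2.INTER_CUBIC)
c[200:400,550:800]=t
cv2.imwrite('pics/crop0.png',c[:,:,::-1])
P=cloud(z['d'],z['K'],z['T']); a=z['a']; print('cam',np.linalg.inv(z['T'])[:3,3],z['K'][0,0])
hsv=cv2.cvtColor(a,cv2.COLOR_RGB2HSV)
def pts(m,n):
    k,l,s,ce=cv2.connectedComponentsWithStats(m.astype(np.uint8))
    for i in range(1,k):
        if s[i,4]>20:
            q=P[l==i]; print(n,s[i,4],ce[i].round(1),'mean',q.mean(0).round(4),'med',np.median(q,0).round(4),'mid',((q.max(0)+q.min(0))/2).round(4),'ext',np.ptp(q,axis=0).round(3))
roi=np.zeros((480,640),bool); roi[195:345,175:505]=1
H=P[...,2]
m=roi&(H>.018)&(H<.036); pts(m,'h28')
pts(roi&(hsv[...,0]>20)&(hsv[...,0]<35)&(hsv[...,1]>150)&(H>.15),'yel')
pts(roi&(hsv[...,0]>50)&(hsv[...,0]<75)&(hsv[...,1]>120),'green')
pts(roi&(H>.09)&(H<.12),'eye')
m=roi&(H>.003)&(H<.008);pts(m,'mat')
m=roi&(hsv[...,0]>8)&(hsv[...,0]<20)&(hsv[...,1]>60)&(H>.03)&(H<.055);pts(m,'rest')
m=roi&(H>.006)&(H<.015)&(np.arange(640)[None]>265)&(np.arange(640)[None]<382);pts(m,'plate')
def rect(m):
    q=P[m][:,:2].astype(np.float32); print(cv2.minAreaRect(q*1000))
rect(roi&(H>.006)&(H<.015)&(np.arange(640)[None]>265)&(np.arange(640)[None]<382)&(np.arange(480)[:,None]<268))
rect(roi&(H>.035)&(H<.05)&(np.arange(640)[None]<220)&(np.arange(480)[:,None]>260))
E
```

```text
cam [0.53614006 0.01242531 1.10176473] 442.62653625855995
h28 492 [209.7 232.7] mean [0.6238 0.2987 0.0285] med [0.6232 0.2981 0.0288] mid [0.6237 0.2997 0.0267] ext [0.06  0.061 0.017]
h28 491 [407.8 232.8] mean [ 0.6291 -0.1834  0.0293] med [ 0.6287 -0.1836  0.0293] mid [ 0.629  -0.1839  0.0268] ext [0.059 0.059 0.017]
h28 53 [244.7 271.5] mean [0.5305 0.2107 0.0293] med [0.5294 0.2091 0.0307] mid [0.5316 0.2165 0.0271] ext [0.039 0.027 0.016]
h28 33 [421.1 271.6] mean [ 0.5354 -0.2155  0.0286] med [ 0.5344 -0.2142  0.0284] mid [ 0.5359 -0.2186  0.027 ] ext [0.041 0.016 0.018]
h28 139 [205.9 297.1] mean [0.4677 0.3036 0.0271] med [0.4681 0.3042 0.0266] mid [0.4652 0.3033 0.027 ] ext [0.145 0.026 0.018]
h28 171 [196.9 301.5] mean [0.4566 0.3258 0.0244] med [0.4556 0.3262 0.0231] mid [0.4601 0.3226 0.0269] ext [0.107 0.032 0.018]
h28 491 [311.2 296.8] mean [0.4716 0.0491 0.029 ] med [0.4713 0.0493 0.0292] mid [0.4712 0.0497 0.0263] ext [0.058 0.058 0.016]
h28 499 [358.5 299.1] mean [ 0.4677 -0.0647  0.0292] med [ 0.4679 -0.064   0.0293] mid [ 0.4677 -0.0653  0.0268] ext [0.058 0.061 
[... 2829 characters left out ...]
0.4656 0.3078 0.0408] med [0.4664 0.3077 0.0416] mid [0.4641 0.3085 0.0386] ext [0.147 0.037 0.016]
rest 26 [194.5 328.2] mean [0.395  0.3244 0.0419] med [0.3931 0.3251 0.042 ] mid [0.399  0.3238 0.0409] ext [0.021 0.015 0.009]
plate 59 [272.2 211.6] mean [0.6795 0.1496 0.0107] med [0.6812 0.1501 0.0105] mid [0.675  0.1455 0.0108] ext [0.033 0.025 0.007]
plate 3827 [333.9 238.6] mean [ 0.6142 -0.0043  0.0109] med [ 0.6068 -0.0091  0.0109] mid [0.6201 0.0253 0.0105] ext [0.136 0.273 0.009]
((637.9046020507812, 21.821189880371094), (171.3898468017578, 285.82293701171875), 0.08442450314760208)
((462.7437744140625, 322.45489501953125), (150.03353881835938, 40.89106369018555), 10.224529266357422)
```

View pics/crop0.png

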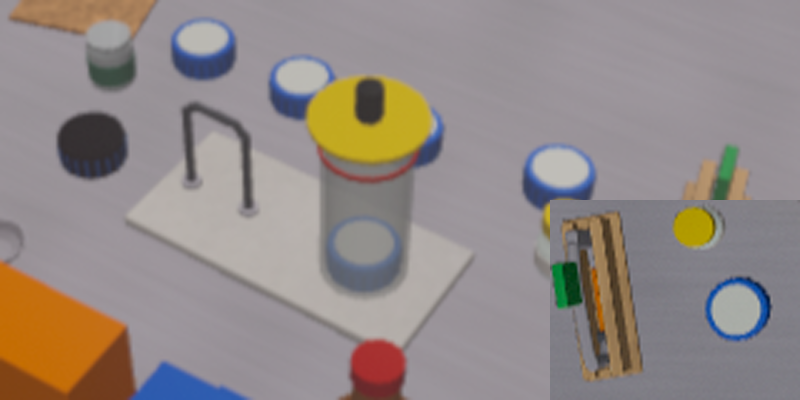

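The crop confirms one blue cap (cap0) on the tube floor at crop pixel (363,250), so four more are needed. The green tab is at (567,285) in the inset, and the cover knob at (370,100). Now I go above the knob.

```bash
python3 -m crank '[{"z":-4,"turn":0.14},{"z":-4,"turn":0.14},{"x":2.26,"y":-3.45},{"x":2.26,"y":-3.45},{"x":2.26,"y":-3.45}]' 100
for i in 1; do python3 -m crank '[{"x":2.26,"y":-3.45},{"x":2.26,"y":-3.45},{"x":2.26,"y":-3.45},{"x":2.26,"y":-3.45},{"x":2.26,"y":-3.45}]'; done
python3 -m crank '[{"x":2.26,"y":-3.45},{"x":2.26,"y":-3.45},{"x":2.26,"y":-3.45},{"x":2.26,"y":-3.45},{"x":2.26,"y":-3.45}]'
```

```text
schema error: expected keys x, y, z, turn
schema error: expected keys x, y, z, turn
schema error: expected keys x, y, z, turn
```

All four keys are required in each row.

```bash
python3 -m crank '[{"x":0,"y":0,"z":-4,"turn":0.14},{"x":0,"y":0,"z":-4,"turn":0.14},{"x":2.26,"y":-3.45,"z":0,"turn":0},{"x":2.26,"y":-3.45,"z":0,"turn":0},{"x":2.26,"y":-3.45,"z":0,"turn":0}]' 100
python3 -m crank '[{"x":2.26,"y":-3.45,"z":0,"turn":0},{"x":2.26,"y":-3.45,"z":0,"turn":0},{"x":2.26,"y":-3.45,"z":0,"turn":0},{"x":2.26,"y":-3.45,"z":0,"turn":0},{"x":2.26,"y":-3.45,"z":0,"turn":0}]'
python3 -m crank '[{"x":2.26,"y":-3.45,"z":0,"turn":0},{"x":2.26,"y":-3.45,"z":0,"turn":0},{"x":2.26,"y":-3.45,"z":0,"turn":0},{"x":2.26,"y":-3.45,"z":0,"turn":0},{"x":2.26,"y":-3.45,"z":0,"turn":0}]'
```

```text
time: 0.6
tool_pos: [0.2408, -0.496, 0.2802]
tool_rot: [-0.0, 1.0, -0.001, 0.0]
contact_force: [0.3, 0.1, -0.1]
gripper_width: 0.997
grasp_force: 0.0
time: 1.1
tool_pos: [0.3539, -0.323, 0.2799]
tool_rot: [-0.0, 1.0, -0.0, -0.0]
contact_force: [-0.5, -0.3, 1.1]
gripper_width: 0.999
grasp_force: 0.0
time: 1.6
tool_pos: [0.4669, -0.1505, 0.28]
tool_rot: [-0.0, 1.0, -0.0, -0.0]
contact_force: [0.3, -0.4, 0.2]
gripper_width: 1.0
grasp_force: 0.0
```

```bash
python3 -m crank '[{"x":2.24,"y":-3.42,"z":0,"turn":0},{"x":2.24,"y":-3.42,"z":0,"turn":0},{"x":2.24,"y":-3.42,"z":0,"turn":0},{"x":2.24,"y":-3.42,"z":0,"turn":0},{"x":2.24,"y":-3.42,"z":0,"turn":0}]'
python3 -m crank '[{"x":2.24,"y":-3.42,"z":0,"turn":0},{"x":2.24,"y":-3.42,"z":0,"turn":0},{"x":0,"y":0,"z":0,"turn":0}]'
cat >> h.py <<'E'
def fcloud(d,K,T):
    v,u=np.mgrid[:480,:640]; x=(u-K[0,2])/K[0,0]; y=(v-K[1,2])/K[1,1]; r=np.hypot(x,y)+1e-9; s=np.tan(np.minimum(r,1.5))/r
    P=np.stack([x*s*d,y*s*d,d],-1); Ti=np.linalg.inv(T); return P@Ti[:3,:3].T+Ti[:3,3]
E
python3 - <<'E'
from h import *
a,d,K,T=grab('wrist','w1'); P=fcloud(d,K,T); print(K, np.linalg.inv(T))
hsv=cv2.cvtColor(a,cv2.COLOR_RGB2HSV)
m=(hsv[...,0]>20)&(hsv[...,0]<35)&(hsv[...,1]>120)&(P[...,2]>.165)&(P[...,2]<.19)
q=P[m]; print(m.sum(),np.median(q,0),(q.max(0)+q.min(0))/2,np.ptp(q,axis=0)); print(cv2.minEnclosingCircle(q[:,:2].astype(np.float32)))
m=(P[...,2]>.195)&(P[...,2]<.215)&(d>0.03); q=P[m]; q=q[np.hypot(q[:,0]-.624,q[:,1]-.089)<.03]; print(len(q),np.median(q,0),np.ptp(q,axis=0),(q.max(0)+q.min(0))/2)
m=(P[...,2]>.1)&(P[...,2]<.115);q=P[m]; q=q[np.hypot(q[:,0]-.619,q[:,1]+.054)<.04]; print(len(q),np.median(q,0),cv2.fitLine(q[:,:2].astype(np.float32),2,0,.01,.01).ravel())
print(manip.state()['tool_pos'])
E
```

```text
time: 2.1
tool_pos: [0.579, 0.0204, 0.2798]
tool_rot: [0.0, 1.0, 0.0, -0.0]
contact_force: [-0.0, -1.1, 0.3]
gripper_width: 1.0
grasp_force: 0.0
time: 2.4
tool_pos: [0.6242, 0.0909, 0.2786]
tool_rot: [-0.001, 1.0, 0.002, -0.001]
contact_force: [0.1, -1.2, -0.2]
gripper_width: 0.999
grasp_force: 0.0
[[371.64829954   0.         313.97190088]
 [  0.         371.64829954 236.67684089]
 [  0.           0.           1.        ]] [[ 5.04646927e-03 -9.57088146e-01 -2.89753022e-01  6.98030055e-01]
 [-9.99986694e-01 -5.14004370e-03 -4.38053154e-04  9.19589383e-02]
 [-1.07008771e-03  2.89751377e-01 -9.57101350e-01  4.51784174e-01]
 [ 0.00000000e+00  0.00000000e+00  0.00000000e+00  1.00000000e+00]]
10086 [0.62888382 0.09324252 0.17681018] [0.62432456 0.09300628 0.18132592] [0.09311325 0.09240079 0.01691416]
((0.6241021752357483, 0.09304524213075638), 0.04700811579823494)
815 [0.62586859 0.09317627 0.20657967] [0.02169225 0.02119656 0.01348213] [0.62467167 0.09269041 0.20184624]
408 [ 0.62045652 -0.04697444  0.10765497] [ 0.0279049   0.9996106   0.62025875 -0.04787532]
[0.62347341 0.08895958 0.27890589]
```

View pics/w1.png

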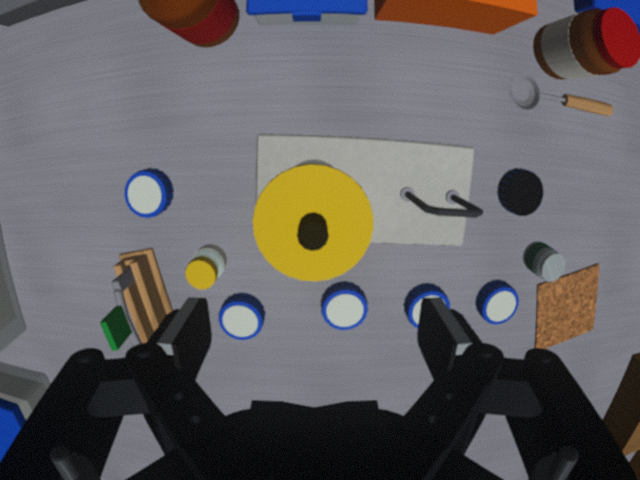

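The wrist view shows the yellow cover at (313,222) with its black knob at (313,231), centred between the fingers. Next: grip the knob, lift, carry it to the mat.

```bash
python3 -m crank '[{"x":0,"y":-0.2,"z":3.3,"turn":0},{"x":0,"y":0,"z":3.3,"turn":0},{"x":0,"y":0,"z":3.2,"turn":0},{"x":0,"y":0,"z":0,"turn":0}]'
python3 -m crank '[{"x":0,"y":0,"z":0,"turn":0},{"x":0,"y":0,"z":0,"turn":0},{"x":0,"y":0,"z":0,"turn":0},{"x":0,"y":0,"z":0,"turn":0},{"x":0,"y":0,"z":0,"turn":0}]' 0
python3 -m crank '[{"x":0,"y":0,"z":0,"turn":0},{"x":0,"y":0,"z":0,"turn":0},{"x":0,"y":0,"z":0,"turn":0}]'
```

```text
time: 2.85
tool_pos: [0.6191, 0.088, 0.1759]
tool_rot: [0.0, 1.0, -0.001, -0.006]
contact_force: [-1.1, 0.5, -1.1]
gripper_width: 0.996
grasp_force: 0.0
time: 3.35
tool_pos: [0.6239, 0.0891, 0.1836]
tool_rot: [-0.0, 1.0, -0.0, 0.001]
contact_force: [-0.3, -0.3, 0.7]
gripper_width: 0.143
grasp_force: 0.0
time: 3.65
tool_pos: [0.6233, 0.0892, 0.1823]
tool_rot: [-0.0, 1.0, -0.0, -0.0]
contact_force: [-0.1, -0.2, 0.3]
gripper_width: -0.001
grasp_force: 0.0
```

The fingers shut on nothing, so I look again.

```bash
python3 - <<'E'
from h import *
a,d,K,T=grab('wrist','w2'); b=grab('scene','s2')[0]
c=cv2.resize(b[180:330,240:460],(586,400)); cv2.imwrite('pics/v2.png',np.hstack([cv2.resize(a[60:460,140:500],(360,400))[:,160-150:370][:,:214] if 0 else a[60:460,213:427],c])[:,:,::-1])
print(manip.state()['tool_pos'])
E
```

```text
[0.62328771 0.08917781 0.18229292]
```

View pics/v2.png

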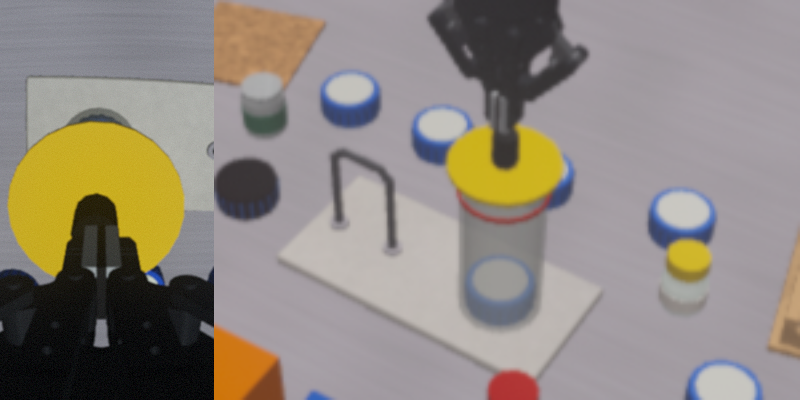

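The fingers closed just robot-side of the knob (knob at (97,215) left, (505,150) right). I'll measure where the cover is now.

```bash
python3 - <<'E'
from h import *
for n,f in (('wrist','w2'),('scene','s2'),('top','t2')):
    if n=='top': grab(n,f)
    z=np.load('pics/%s.npz'%f); a,d=z['a'],z['d']
    P=(fcloud if n=='wrist' else cloud)(d,z['K'],z['T']); hsv=cv2.cvtColor(a,cv2.COLOR_RGB2HSV)
    m=(hsv[...,0]>20)&(hsv[...,0]<35)&(hsv[...,1]>120)&(P[...,2]>.165)&(P[...,2]<.19)&(abs(P[...,0]-.63)<.1)&(abs(P[...,1]-.09)<.1)
    q=P[m]; print(n,len(q),np.median(q,0),cv2.minEnclosingCircle(q[:,:2].astype(np.float32)))
    # dark things just above disc
    m=(a.max(-1)<70)&(P[...,2]>.182)&(P[...,2]<.215)&(abs(P[...,0]-.63)<.04)&(abs(P[...,1]-.09)<.04); q=P[m]
    if len(q): print('  dark',len(q),q.min(0),q.max(0))
E
```

```text
wrist 17816 [0.63614526 0.09365171 0.17682367] ((0.6243601441383362, 0.09312824159860611), 0.047112759202718735)
  dark 1201 [0.62404759 0.08299561 0.18205939] [0.63570446 0.1030359  0.2086118 ]
scene 888 [0.63399786 0.09654639 0.17805212] ((0.6254965662956238, 0.09102274477481842), 0.0477520115673542)
  dark 93 [0.61738182 0.08412152 0.18270838] [0.63831476 0.10027249 0.21066187]
top 259 [0.59194614 0.09020466 0.17789927] ((0.5980843305587769, 0.09996432065963745), 0.033446598798036575)
```

```bash
python3 - <<'E'
from h import *
z=np.load('pics/w2.npz'); P=fcloud(z['d'],z['K'],z['T'])
for u in (300,310,324):
    print(u,[(v,*P[v,u].round(3)) for v in range(248,345,8)])
print(manip.state())
E
```

```text
300 [(248, np.float64(0.637), np.float64(0.097), np.float64(0.177)), (256, np.float64(0.635), np.float64(0.097), np.float64(0.184)), (264, np.float64(0.634), np.float64(0.097), np.float64(0.193)), (272, np.float64(0.635), np.float64(0.096), np.float64(0.203)), (280, np.float64(0.633), np.float64(0.096), np.float64(0.208)), (288, np.float64(0.635), np.float64(0.096), np.float64(0.221)), (296, np.float64(0.634), np.float64(0.095), np.float64(0.227)), (304, np.float64(0.634), np.float64(0.095), np.float64(0.233)), (312, np.float64(0.635), np.float64(0.095), np.float64(0.24)), (320, np.float64(0.635), np.float64(0.095), np.float64(0.246)), (328, np.float64(0.634), np.float64(0.095), np.float64(0.251)), (336, np.float64(0.635), np.float64(0.094), np.float64(0.257)), (344, np.float64(0.636), np.float64(0.094), np.float64(0.263))]
310 [(248, np.float64(0.637), np.float64(0.092), np.float64(0.177)), (256, np.float64(0.636), np.float64(0.092), np.float64(0.185)), (264, np.float64(0.635), np.float64(0.092), np.float64(0.194)), (272, np.float64(0.635), np.float64(0.092), np.float64(0.204)), (28
[... 1422 characters left out ...]
nt_pos': array([ 2.39604521e-02,  7.49803009e-02,  1.61998332e+00, -2.67104981e-05,
        1.44680357e+00,  1.59487561e+00]), 'joint_vel': array([-0.00174543,  0.00029843, -0.00016788, -0.00066001, -0.00040973,
        0.00053376]), 'joint_efforts': array([ 5.54315775e-03, -4.00711727e+01, -3.67633832e+01,  2.85285387e-04,
        1.08596560e-03, -2.67874657e-05]), 'tool_pos': array([0.62328268, 0.08915007, 0.18230354]), 'tool_rot': array([ 1.53446300e-05,  9.99999994e-01, -5.77607240e-05, -8.69210189e-05]), 'contact_force': array([-0.52367543,  0.64649176, -0.75331509]), 'ft_torque': array([ 0.0106748 ,  0.00773404, -0.00601792]), 'grasp_force': 0.0, 'gripper_width': 0.0005545964202435888}
```

```bash
python3 - <<'E'
from h import *
for f in('w1','w2'):
    z=np.load('pics/%s.npz'%f); P=fcloud(z['d'],z['K'],z['T']); Ti=np.linalg.inv(z['T']); print(Ti[:3,3])
    m=(z['d']>0.02)&(z['d']<.3)&(abs(P[...,0]-.625)<.03)&(abs(P[...,1]-.09)<.07)&(P[...,2]>.208)
    q=P[m]; 
    for lo in np.arange(.208,.36,.006):
        s=q[(q[:,2]>=lo)&(q[:,2]<lo+.006)]
        if len(s)>5: print(round(lo,3),len(s),s[:,:2].min(0).round(3),s[:,:2].max(0).round(3))
E
```

```text
[0.69803006 0.09195894 0.45178417]
0.208 21 [0.615 0.086] [0.633 0.102]
0.322 442 [0.613 0.042] [0.636 0.141]
0.328 811 [0.613 0.036] [0.636 0.148]
0.334 940 [0.613 0.035] [0.637 0.148]
0.34 1052 [0.614 0.035] [0.637 0.148]
0.346 1180 [0.613 0.035] [0.637 0.148]
0.352 970 [0.616 0.035] [0.637 0.148]
0.358 906 [0.625 0.037] [0.638 0.148]
[0.69675866 0.0901654  0.35561668]
0.208 8 [0.626 0.088] [0.634 0.101]
0.214 134 [0.63 0.08] [0.635 0.102]
0.22 405 [0.63  0.077] [0.635 0.104]
0.226 486 [0.63  0.076] [0.635 0.104]
0.232 543 [0.629 0.077] [0.635 0.104]
0.238 618 [0.63  0.077] [0.635 0.104]
0.244 469 [0.612 0.077] [0.636 0.104]
0.25 869 [0.612 0.07 ] [0.637 0.11 ]
0.256 1943 [0.611 0.058] [0.638 0.122]
0.262 3062 [0.612 0.053] [0.638 0.127]
0.268 4961 [0.614 0.048] [0.637 0.133]
0.274 3085 [0.615 0.044] [0.641 0.138]
0.28 5059 [0.615 0.038] [0.642 0.141]
0.286 6546 [0.615 0.033] [0.642 0.146]
0.292 6330 [0.62  0.029] [0.642 0.151]
0.298 9630 [0.623 0.028] [0.642 0.152]
0.304 9954 [0.614 0.03 ] [0.645 0.151]
0.31 6258 [0.623 0.039] [0.645 0.141]
0.316 948 [0.635 0.054] [0.645 0.125]
```

The depth shows the pads closed above the knob. Their real ends lie about 31 mm above the reported TCP (45 mm when open), so I allow for that: reopen, go 30 mm lower, close.

```bash
python3 -m crank '[{"x":0,"y":0,"z":0,"turn":0},{"x":0,"y":0,"z":0,"turn":0},{"x":0,"y":0,"z":0,"turn":0},{"x":0,"y":0,"z":0,"turn":0},{"x":0,"y":0,"z":0,"turn":0}]' 80
python3 -m crank '[{"x":0,"y":-0.2,"z":1,"turn":0},{"x":0,"y":0,"z":1,"turn":0},{"x":0,"y":0,"z":0.9,"turn":0},{"x":0,"y":0,"z":0,"turn":0},{"x":0,"y":0,"z":0,"turn":0}]'
python3 -m crank '[{"x":0,"y":0,"z":0,"turn":0},{"x":0,"y":0,"z":0,"turn":0},{"x":0,"y":0,"z":0,"turn":0},{"x":0,"y":0,"z":0,"turn":0},{"x":0,"y":0,"z":0,"turn":0}]' 0
python3 -m crank '[{"x":0,"y":0,"z":0,"turn":0},{"x":0,"y":0,"z":0,"turn":0},{"x":0,"y":0,"z":0,"turn":0},{"x":0,"y":0,"z":0,"turn":0}]'
```

```text
time: 4.3
tool_pos: [0.6234, 0.0891, 0.1824]
tool_rot: [-0.0, 1.0, -0.0, 0.0]
contact_force: [0.0, -0.6, -0.3]
gripper_width: 0.801
grasp_force: 0.0
time: 4.8
tool_pos: [0.623, 0.0911, 0.1526]
tool_rot: [0.0, 1.0, -0.0, -0.001]
contact_force: [-0.0, -0.8, 0.3]
gripper_width: 0.799
grasp_force: 0.0
time: 5.3
tool_pos: [0.6238, 0.0911, 0.1542]
tool_rot: [-0.0, 1.0, -0.0, 0.001]
contact_force: [-0.4, -0.5, 2.7]
gripper_width: 0.229
grasp_force: 59.1
time: 5.7
tool_pos: [0.6238, 0.0911, 0.1542]
tool_rot: [0.0, 1.0, -0.0, 0.001]
contact_force: [-0.2, 0.5, 5.6]
gripper_width: 0.229
grasp_force: 59.1
```

Grip holds at 59 N. Now lift and carry to the mat.

```bash
python3 -m crank '[{"x":0,"y":0,"z":-1,"turn":0},{"x":0,"y":0,"z":-2,"turn":0},{"x":0,"y":0,"z":-3,"turn":0},{"x":0,"y":0,"z":-3,"turn":0},{"x":0,"y":0,"z":-1,"turn":0}]'
python3 -m crank '[{"x":-1.83,"y":4.19,"z":0,"turn":0},{"x":-1.83,"y":4.19,"z":0,"turn":0},{"x":-1.83,"y":4.19,"z":0,"turn":0},{"x":-1.83,"y":4.19,"z":0,"turn":0},{"x":-1.83,"y":4.19,"z":0,"turn":0}]'
python3 -m crank '[{"x":-1.83,"y":4.19,"z":0,"turn":0},{"x":-1.83,"y":4.19,"z":0,"turn":0},{"x":-1.83,"y":4.19,"z":0,"turn":0},{"x":-1.83,"y":4.19,"z":0,"turn":0},{"x":-1.83,"y":4.19,"z":0,"turn":0}]'
python3 -m crank '[{"x":0,"y":0,"z":4,"turn":0},{"x":0,"y":0,"z":4,"turn":0},{"x":0,"y":0,"z":4,"turn":0},{"x":0,"y":0,"z":4,"turn":0},{"x":0,"y":0,"z":4,"turn":0}]'
```

```text
time: 6.2
tool_pos: [0.6245, 0.0912, 0.2571]
tool_rot: [-0.0, 1.0, -0.0, 0.002]
contact_force: [0.8, -0.4, -0.8]
gripper_width: 0.234
grasp_force: 59.0
time: 6.7
tool_pos: [0.5302, -0.1194, 0.2517]
tool_rot: [-0.0, 1.0, 0.0, -0.001]
contact_force: [0.3, -0.9, -0.5]
gripper_width: 0.234
grasp_force: 59.0
time: 7.2
tool_pos: [0.4387, -0.3289, 0.2518]
tool_rot: [-0.001, 1.0, -0.0, -0.001]
contact_force: [1.1, -0.3, -0.6]
gripper_width: 0.233
grasp_force: 59.0
time: 7.7
tool_pos: [0.4392, -0.3269, 0.0504]
tool_rot: [-0.001, 1.0, -0.0, -0.001]
contact_force: [-0.8, 0.2, -0.9]
gripper_width: 0.236
grasp_force: 59.2
```

```bash
python3 -m crank '[{"x":0,"y":0,"z":2,"turn":0},{"x":0,"y":0,"z":1.5,"turn":0},{"x":0,"y":0,"z":0.7,"turn":0},{"x":0,"y":0,"z":0.5,"turn":0},{"x":0,"y":0,"z":0,"turn":0}]'
python3 -m crank '[{"x":0,"y":0,"z":0.3,"turn":0},{"x":0,"y":0,"z":0,"turn":0},{"x":0,"y":0,"z":0,"turn":0}]'
```

```text
time: 8.2
tool_pos: [0.4406, -0.3281, 0.0068]
tool_rot: [0.0, 1.0, -0.0, 0.0]
contact_force: [0.7, 0.1, -0.3]
gripper_width: 0.237
grasp_force: 59.1
time: 8.5
tool_pos: [0.4406, -0.3282, 0.0041]
tool_rot: [0.0, 1.0, -0.0, 0.0]
contact_force: [-0.0, 0.6, -1.2]
gripper_width: 0.23
grasp_force: 59.1
```

```bash
python3 -m crank '[{"x":0,"y":0,"z":0.3,"turn":0},{"x":0,"y":0,"z":0,"turn":0},{"x":0,"y":0,"z":0.2,"turn":0},{"x":0,"y":0,"z":0,"turn":0},{"x":0,"y":0,"z":0,"turn":0}]'
python3 -m crank '[{"x":0,"y":0,"z":0,"turn":0},{"x":0,"y":0,"z":0,"turn":0},{"x":0,"y":0,"z":0,"turn":0},{"x":0,"y":0,"z":0,"turn":0},{"x":0,"y":0,"z":0,"turn":0}]' 100
python3 -m crank '[{"x":0,"y":0,"z":-2,"turn":0},{"x":0,"y":0,"z":-4,"turn":0},{"x":0,"y":0,"z":-5,"turn":0},{"x":0,"y":0,"z":-5,"turn":0},{"x":0,"y":0,"z":-4,"turn":0}]'
cat >> h.py <<'E'
def caps(f):
    a,d,K,T=grab('top',f); P=cloud(d,K,T); H=P[...,2]; m=(H>.018)&(H<.036); m[:195]=0;m[345:]=0;m[:,:175]=0;m[:,505:]=0
    k,l,s,ce=cv2.connectedComponentsWithStats(m.astype(np.uint8)); tp=manip.state()['tool_pos']
    for i in range(1,k):
        if s[i,4]>300: q=P[l==i]; c=(q.max(0)+q.min(0))/2; v,u=ce[i][::-1].astype(int); print(s[i,4],ce[i].round(),a[v,u],c[:2].round(4),'rows cm',(100*(c-tp)*[1,-1,-1])[:2].round(2))
E
python3 - <<'E'
from h import *
caps('t3'); print(manip.state()['tool_pos'])
a,d,K,T=grab('wrist','w3'); P=fcloud(d,K,T); print(np.linalg.inv(T)[:3,3])
hsv=cv2.cvtColor(a,cv2.COLOR_RGB2HSV); m=(hsv[...,0]>20)&(hsv[...,0]<35)&(hsv[...,1]>120)&(P[...,2]<.05)&(abs(P[...,1]+.33)<.07); q=P[m]; print('cover',len(q),cv2.minEnclosingCircle(q[:,:2].astype(np.float32)),np.median(q[:,2]))
q=P[(d>0.02)&(d<.3)&(P[...,2]>.08)&(abs(P[...,0]-.44)<.05)]; print('tip z',np.percentile(q[:,2],[0,1,5]))
E
```

```text
time: 9.0
tool_pos: [0.4402, -0.3278, -0.0017]
tool_rot: [-0.0, 1.0, -0.0, -0.0]
contact_force: [0.8, 0.5, -1.7]
gripper_width: 0.236
grasp_force: 59.2
time: 9.5
tool_pos: [0.4403, -0.3279, -0.0015]
tool_rot: [0.0, 1.0, -0.0, 0.0]
contact_force: [0.8, -0.7, 0.2]
gripper_width: 1.0
grasp_force: 0.0
time: 10.0
tool_pos: [0.4407, -0.3282, 0.2019]
tool_rot: [0.001, 1.0, -0.0, 0.001]
contact_force: [0.7, -0.3, 0.3]
gripper_width: 1.002
grasp_force: 0.0
488 [210. 233.] [169 172 168] [0.6235 0.2993] rows cm [ 18.01 -63.01]
491 [408. 233.] [23 22 22] [ 0.629  -0.1836] rows cm [ 18.55 -14.73]
492 [311. 297.] [173 176 171] [0.4711 0.0498] rows cm [  2.77 -38.06]
498 [358. 299.] [167 171 167] [ 0.4676 -0.0651] rows cm [  2.41 -26.57]
505 [404. 299.] [164 166 162] [ 0.4702 -0.1739] rows cm [  2.68 -15.69]
501 [254. 304.] [172 175 170] [0.4534 0.1857] rows cm [  1.   -51.65]
1011 [467. 310.] [63 57 53] [ 0.4409 -0.33  ] rows cm [-0.25 -0.08]
[ 0.44344619 -0.33082131  0.20998469]
[ 0.51500582 -0.32800527  0.38403377]
cover 6313 ((0.43782132863998413, -0.3266625702381134), 0.04949658736586571) 0.020820328473868444
tip z [0.25212021 0.26071542 0.27593871]
```

The cover now lies on the mat with its disc top at 21 mm. Next is the first cap, at (0.470,-0.174).

```bash
python3 -m crank '[{"x":0.75,"y":-3.85,"z":0,"turn":0},{"x":0.75,"y":-3.85,"z":2,"turn":0},{"x":0.75,"y":-3.85,"z":3,"turn":0},{"x":0.75,"y":-3.85,"z":3,"turn":0},{"x":0,"y":0,"z":3,"turn":0}]'
python3 -m crank '[{"x":0,"y":0,"z":3,"turn":0},{"x":0,"y":0,"z":3,"turn":0},{"x":0,"y":0,"z":2,"turn":0},{"x":0,"y":0,"z":0,"turn":0},{"x":0,"y":0,"z":0,"turn":0}]'
python3 - <<'E'
from h import *
a,d,K,T=grab('wrist','w4'); P=fcloud(d,K,T); t=manip.state()['tool_pos'];print(t)
m=(P[...,2]>.022)&(P[...,2]<.034)&(np.hypot(P[...,0]-.47,P[...,1]+.174)<.045); q=P[m]; print('cap',len(q),cv2.minEnclosingCircle(q[:,:2].astype(np.float32)),(q.max(0)+q.min(0))/2)
q=P[(d>0.02)&(d<.3)&(P[...,2]>t[2]+.02)&(abs(P[...,0]-.47)<.05)&(abs(P[...,1]+.174)<.07)]; print('tip z',np.percentile(q[:,2],[0,1,2,5]))
q=q[(q[:,2]<t[2]+.06)];print('pads',q.min(0),q.max(0))
E
```

```text
time: 10.6
tool_pos: [0.4702, -0.1699, 0.0865]
tool_rot: [-0.001, 1.0, 0.002, -0.0]
contact_force: [0.0, 0.4, 0.1]
gripper_width: 1.002
grasp_force: 0.0
time: 11.1
tool_pos: [0.4699, -0.1737, 0.0081]
tool_rot: [-0.0, 1.0, -0.0, -0.0]
contact_force: [-0.2, -0.1, -0.8]
gripper_width: 1.0
grasp_force: 0.0
[ 0.47087476 -0.17418409  0.00927144]
cap 12049 ((0.46974244713783264, -0.17142805457115173), 0.030909575521945953) [ 0.46978294 -0.17167517  0.02636432]
tip z [0.02927173 0.03202635 0.05506747 0.06729735]
pads [ 0.44322911 -0.24227849  0.02927173] [ 0.51999729 -0.11637275  0.06927119]
```

```bash
python3 -m crank '[{"x":0,"y":-0.1,"z":1.5,"turn":0},{"x":0,"y":0,"z":1.2,"turn":0},{"x":0,"y":0,"z":0.8,"turn":0},{"x":0,"y":0,"z":0,"turn":0},{"x":0,"y":0,"z":0,"turn":0}]'
python3 - <<'E'
from h import *
a,d,K,T=grab('wrist','w5'); P=fcloud(d,K,T); t=manip.state()['tool_pos'];print(t)
b=grab('scene','s5')[0]; cv2.imwrite('pics/v5.png',np.hstack([a[180:400,180:460],cv2.resize(b[150:260,220:360],(280,220))])[:,:,::-1])
E
```

```text
time: 11.65
tool_pos: [0.4704, -0.1729, -0.0264]
tool_rot: [0.0, 1.0, -0.0, 0.0]
contact_force: [0.4, 0.2, -0.2]
gripper_width: 1.003
grasp_force: 0.0
[ 0.47067936 -0.17308125 -0.02610172]
```

View pics/v5.png

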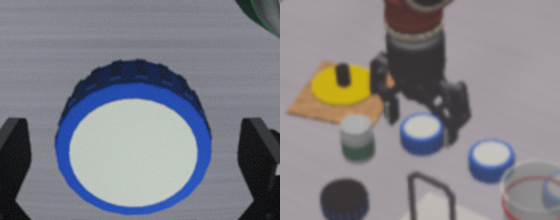

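The cap sits at (132,150) in the crop, between the pads at (15,150) and (255,150). Close and lift.

```bash
python3 -m crank '[{"x":0,"y":0,"z":0,"turn":0},{"x":0,"y":0,"z":0,"turn":0},{"x":0,"y":0,"z":0,"turn":0},{"x":0,"y":0,"z":0,"turn":0},{"x":0,"y":0,"z":0,"turn":0}]' 0
python3 -m crank '[{"x":0,"y":0,"z":-1,"turn":0},{"x":0,"y":0,"z":-3,"turn":0},{"x":0,"y":0,"z":-4,"turn":0},{"x":0,"y":0,"z":-1,"turn":0},{"x":0,"y":0,"z":0,"turn":0}]'
python3 - <<'E'
from h import *
a,d,K,T=grab('wrist','w6'); P=fcloud(d,K,T); t=manip.state()['tool_pos'];print(t)
m=(abs(P[...,0]-t[0])<.04)&(abs(P[...,1]-t[1])<.04)&(P[...,2]>.03)&(P[...,2]<.16)&(a.min(-1)>120); q=P[m]; print('cap top',len(q),np.median(q,0),(q.max(0)+q.min(0))/2,'rel z',np.median(q[:,2])-t[2])
E
```

```text
time: 12.25
tool_pos: [0.4712, -0.1733, -0.0256]
tool_rot: [0.0, 1.0, -0.0, 0.001]
contact_force: [-0.5, 0.0, 5.7]
gripper_width: 0.681
grasp_force: 64.8
time: 12.75
tool_pos: [0.4717, -0.1736, 0.0657]
tool_rot: [0.001, 1.0, -0.0, 0.002]
contact_force: [-0.2, 0.3, -0.8]
gripper_width: 0.682
grasp_force: 64.4
[ 0.47029221 -0.17282869  0.06363099]
cap top 10843 [ 0.47227505 -0.17251116  0.11975456] [ 0.46981487 -0.17275585  0.12880721] rel z 0.056123572164370306
```

Cap 1 is held and its bottom is 26 mm above the reported TCP. Carry it to the tube.

```bash
python3 -m crank '[{"x":0,"y":0,"z":-4,"turn":0},{"x":0,"y":0,"z":-4,"turn":0},{"x":0,"y":0,"z":-4,"turn":0},{"x":2.2,"y":-3.77,"z":-3,"turn":0},{"x":2.2,"y":-3.77,"z":0,"turn":0}]'
python3 -m crank '[{"x":2.2,"y":-3.77,"z":0,"turn":0},{"x":2.2,"y":-3.77,"z":0,"turn":0},{"x":2.2,"y":-3.77,"z":0,"turn":0},{"x":2.2,"y":-3.77,"z":0,"turn":0},{"x":2.2,"y":-3.77,"z":0,"turn":0}]'
python3 -m crank '[{"x":0,"y":0,"z":0,"turn":0},{"x":0,"y":0,"z":0,"turn":0},{"x":0,"y":0,"z":0,"turn":0}]'
python3 - <<'E'
from h import *
a,d,K,T=grab('wrist','w7');b=grab('scene','s7')[0]; t=manip.state()['tool_pos'];print(t)
cv2.imwrite('pics/v7.png',np.hstack([a[100:400,160:460],cv2.resize(b[150:320,260:430],(300,300))])[:,:,::-1])
E
```

```text
time: 13.3
tool_pos: [0.5151, -0.1002, 0.2152]
tool_rot: [0.001, 1.0, -0.002, 0.003]
contact_force: [0.8, -0.9, -0.4]
gripper_width: 0.679
grasp_force: 64.5
time: 13.8
tool_pos: [0.6224, 0.0906, 0.2082]
tool_rot: [0.0, 1.0, 0.0, -0.003]
contact_force: [0.7, -0.7, -0.1]
gripper_width: 0.686
grasp_force: 64.5
time: 14.1
tool_pos: [0.622, 0.0883, 0.2097]
tool_rot: [0.0, 1.0, -0.0, -0.002]
contact_force: [0.3, -0.8, -0.4]
gripper_width: 0.68
grasp_force: 64.5
[0.62241742 0.08783159 0.21087279]
```

View pics/v7.png

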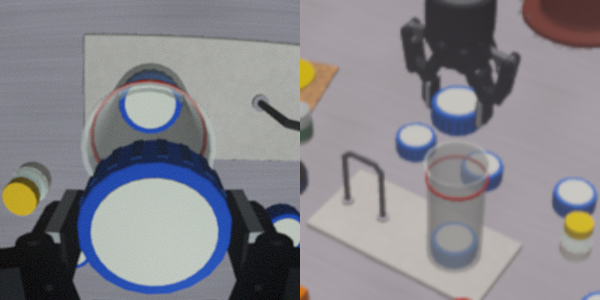

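The left view shows the held cap at (155,215), the tube's rim at (149,140) and cap0 inside. The cap is about 3 mm to the right of the tube, so I correct, lower and let go.

```bash
python3 -m crank '[{"x":0.15,"y":-0.35,"z":2,"turn":0},{"x":0,"y":0,"z":2,"turn":0},{"x":0,"y":0,"z":1.5,"turn":0},{"x":0,"y":0,"z":1,"turn":0},{"x":0,"y":0,"z":0.7,"turn":0}]'
python3 -m crank '[{"x":0,"y":0,"z":0,"turn":0},{"x":0,"y":0,"z":0,"turn":0},{"x":0,"y":0,"z":0,"turn":0}]'
python3 - <<'E'
from h import *
a,d,K,T=grab('wrist','w8');b=grab('scene','s8')[0]; t=manip.state()['tool_pos'];print(t)
cv2.imwrite('pics/v8.png',np.hstack([a[100:400,160:460],cv2.resize(b[150:320,260:430],(300,300))])[:,:,::-1])
E
```

```text
time: 14.7
tool_pos: [0.6242, 0.0919, 0.1388]
tool_rot: [0.0, 1.0, -0.0, -0.0]
contact_force: [-1.3, 0.9, -0.1]
gripper_width: 0.68
grasp_force: 64.5
time: 15.0
tool_pos: [0.6253, 0.0925, 0.1409]
tool_rot: [-0.0, 1.0, -0.0, 0.001]
contact_force: [-0.4, 0.5, 0.5]
gripper_width: 0.679
grasp_force: 64.5
[0.62521017 0.09247795 0.14075556]
```

View pics/v8.png

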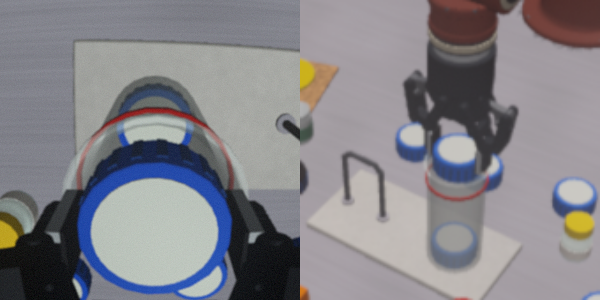

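The cap sits in the mouth, roughly centred: cap at (155,220) in the left view, ring at (157,130). Release.

```bash
python3 -m crank '[{"x":0,"y":0,"z":0,"turn":0},{"x":0,"y":0,"z":0,"turn":0},{"x":0,"y":0,"z":0,"turn":0},{"x":0,"y":0,"z":0,"turn":0},{"x":0,"y":0,"z":0,"turn":0}]' 100
python3 -m crank '[{"x":0,"y":0,"z":-3,"turn":0},{"x":0,"y":0,"z":-3,"turn":0},{"x":0,"y":0,"z":0,"turn":0},{"x":0,"y":0,"z":0,"turn":0}]'
cat >> h.py <<'E'
def look(i,view=False):
    caps('t%d'%i); a,d,K,T=grab('wrist','w%d'%i); P=fcloud(d,K,T); t=manip.state()['tool_pos']
    m=(abs(P[...,0]-.625)<.036)&(abs(P[...,1]-.092)<.036)&(P[...,2]>.02)&(P[...,2]<.168)&(a.min(-1)>100); q=P[m]; print('tool',t,'tube white',len(q))
    if len(q): print(np.median(q,0), np.percentile(q[:,2],[5,25,75,95]))
E
python3 -c "from h import *; look(9)"
```

```text
time: 15.6
tool_pos: [0.6246, 0.0924, 0.1397]
tool_rot: [-0.0, 1.0, -0.0, 0.0]
contact_force: [0.1, -0.2, 0.5]
gripper_width: 1.001
grasp_force: 0.0
time: 16.0
tool_pos: [0.6252, 0.0925, 0.2009]
tool_rot: [-0.0, 1.0, -0.0, 0.001]
contact_force: [-0.2, 0.3, -0.3]
gripper_width: 0.998
grasp_force: 0.0
458 [209. 233.] [180 183 177] [0.6234 0.3025] rows cm [ -0.1  -21.01]
492 [408. 233.] [25 25 27] [ 0.6289 -0.1837] rows cm [ 0.45 27.61]
497 [358. 299.] [178 181 177] [ 0.4676 -0.0652] rows cm [-15.68  15.76]
1098 [468. 311.] [72 67 60] [ 0.4408 -0.3298] rows cm [-18.36  42.22]
tool [0.6238952  0.09237708 0.1983106 ] tube white 3593
[0.62302863 0.10198047 0.06709713] [0.06275196 0.06614233 0.12855768 0.16595637]
```

The stack top is at 66 mm, so two caps are in. Next is the cap at (0.468,-0.065).

```bash
python3 -m crank '[{"x":-3.14,"y":3.15,"z":0,"turn":0},{"x":-3.14,"y":3.15,"z":0,"turn":0},{"x":-3.14,"y":3.15,"z":0,"turn":0},{"x":-3.14,"y":3.15,"z":0,"turn":0},{"x":-3.14,"y":3.15,"z":0,"turn":0}]'
python3 -m crank '[{"x":0,"y":0,"z":4,"turn":0},{"x":0,"y":0,"z":4,"turn":0},{"x":0,"y":0,"z":4,"turn":0},{"x":0,"y":0,"z":4,"turn":0},{"x":0,"y":0,"z":2,"turn":0}]'
python3 -m crank '[{"x":0,"y":0,"z":0,"turn":0},{"x":0,"y":0,"z":0,"turn":0}]'
cat >> h.py <<'E'
def near(f,c):
    a,d,K,T=grab('wrist',f); P=fcloud(d,K,T); t=manip.state()['tool_pos']
    m=(P[...,2]>.022)&(P[...,2]<.034)&(np.hypot(P[...,0]-c[0],P[...,1]-c[1])<.06)&((a[...,2]>60)); q=P[m]; (x,y),r=cv2.minEnclosingCircle(q[:,:2].astype(np.float32)); print('tool',t,'cap',x,y,r,'rows cm',100*(x-t[0]),-100*(y-t[1]),'down',100*(t[2]+.026))
E
python3 -c "from h import *; near('w10',(.4676,-.0652))"
```

```text
time: 16.6
tool_pos: [0.4654, -0.0657, 0.1978]
tool_rot: [-0.0, 1.0, 0.0, -0.001]
contact_force: [-0.1, -1.6, 0.1]
gripper_width: 1.003
grasp_force: 0.0
time: 17.1
tool_pos: [0.4633, -0.0638, 0.0142]
tool_rot: [-0.001, 1.0, -0.0, -0.004]
contact_force: [-0.1, 0.3, 0.6]
gripper_width: 0.996
grasp_force: 0.0
time: 17.3
tool_pos: [0.4669, -0.0648, 0.0191]
tool_rot: [-0.0, 1.0, -0.0, -0.001]
contact_force: [0.1, -0.6, 0.0]
gripper_width: 0.998
grasp_force: 0.0
tool [ 0.46814327 -0.0651876   0.0204899 ] cap 0.4677625596523285 -0.06189841404557228 0.030707480385899544 rows cm -0.03807104730118027 -0.32891811855855213 down 4.648989660158848
```

```bash
python3 -m crank '[{"x":0,"y":-0.15,"z":2,"turn":0},{"x":0,"y":0,"z":1.5,"turn":0},{"x":0,"y":0,"z":1,"turn":0},{"x":0,"y":0,"z":0,"turn":0},{"x":0,"y":0,"z":0,"turn":0}]'
python3 -m crank '[{"x":0,"y":0,"z":0,"turn":0},{"x":0,"y":0,"z":0,"turn":0},{"x":0,"y":0,"z":0,"turn":0},{"x":0,"y":0,"z":0,"turn":0},{"x":0,"y":0,"z":0,"turn":0}]' 0
python3 -m crank '[{"x":0,"y":0,"z":-1,"turn":0},{"x":0,"y":0,"z":-3,"turn":0},{"x":0,"y":0,"z":-5,"turn":0},{"x":0,"y":0,"z":-5,"turn":0},{"x":0,"y":0,"z":-5,"turn":0}]'
python3 -m crank '[{"x":0,"y":0,"z":-5,"turn":0},{"x":0,"y":0,"z":0,"turn":0},{"x":0,"y":0,"z":0,"turn":0}]'
```

```text
time: 17.85
tool_pos: [0.4685, -0.0638, -0.0242]
tool_rot: [0.0, 1.0, -0.0, 0.001]
contact_force: [0.4, -0.5, -0.0]
gripper_width: 1.003
grasp_force: 0.0
time: 18.35
tool_pos: [0.469, -0.064, -0.0238]
tool_rot: [0.0, 1.0, -0.0, 0.001]
contact_force: [-0.8, 0.3, 6.1]
gripper_width: 0.679
grasp_force: 64.3
time: 18.85
tool_pos: [0.4667, -0.0633, 0.1666]
tool_rot: [-0.0, 1.0, -0.0, -0.0]
contact_force: [1.1, -0.5, -0.2]
gripper_width: 0.676
grasp_force: 64.2
time: 19.15
tool_pos: [0.4682, -0.0637, 0.2167]
tool_rot: [0.001, 1.0, -0.0, 0.002]
contact_force: [0.1, -0.4, -1.4]
gripper_width: 0.681
grasp_force: 64.2
```

```bash
python3 -m crank '[{"x":3.13,"y":-3.12,"z":0,"turn":0},{"x":3.13,"y":-3.12,"z":0,"turn":0},{"x":3.13,"y":-3.12,"z":0,"turn":0},{"x":3.13,"y":-3.12,"z":0,"turn":0},{"x":3.13,"y":-3.12,"z":0,"turn":0}]'
python3 -m crank '[{"x":0,"y":0,"z":0,"turn":0},{"x":0,"y":0,"z":2,"turn":0},{"x":0,"y":0,"z":1,"turn":0},{"x":0,"y":0,"z":0,"turn":0},{"x":0,"y":0,"z":0,"turn":0}]'
```

```text
time: 19.65
tool_pos: [0.6235, 0.0938, 0.2114]
tool_rot: [0.0, 1.0, -0.0, -0.003]
contact_force: [0.2, -1.3, 0.7]
gripper_width: 0.68
grasp_force: 64.3
time: 20.15
tool_pos: [0.6232, 0.0919, 0.1838]
tool_rot: [0.0, 1.0, -0.0, -0.001]
contact_force: [0.1, 0.5, -0.4]
gripper_width: 0.679
grasp_force: 64.3
```

```bash
python3 -m crank '[{"x":0.1,"y":0,"z":2,"turn":0},{"x":0,"y":0,"z":1.5,"turn":0},{"x":0,"y":0,"z":0.9,"turn":0},{"x":0,"y":0,"z":0,"turn":0},{"x":0,"y":0,"z":0,"turn":0}]'
python3 -m crank '[{"x":0,"y":0,"z":0,"turn":0},{"x":0,"y":0,"z":0,"turn":0},{"x":0,"y":0,"z":0,"turn":0},{"x":0,"y":0,"z":0,"turn":0},{"x":0,"y":0,"z":0,"turn":0}]' 100
python3 -m crank '[{"x":0,"y":0,"z":-3,"turn":0},{"x":0,"y":0,"z":-3,"turn":0},{"x":0,"y":0,"z":0,"turn":0},{"x":0,"y":0,"z":0,"turn":0}]'
python3 -c "from h import *; look(11);near('w11b',(.4712,.0498));near('w11c',(.4534,.1857))"
```

```text
time: 20.65
tool_pos: [0.6252, 0.0924, 0.1409]
tool_rot: [-0.0, 1.0, -0.0, 0.0]
contact_force: [-1.0, 0.4, -0.0]
gripper_width: 0.679
grasp_force: 64.3
time: 21.15
tool_pos: [0.6252, 0.0924, 0.1409]
tool_rot: [0.0, 1.0, -0.0, 0.0]
contact_force: [-1.4, -0.2, 0.9]
gripper_width: 1.0
grasp_force: 0.0
time: 21.55
tool_pos: [0.6257, 0.0924, 0.2019]
tool_rot: [-0.0, 1.0, -0.0, 0.001]
contact_force: [0.7, -1.4, -1.1]
gripper_width: 0.996
grasp_force: 0.0
455 [209. 233.] [180 183 178] [0.6235 0.3025] rows cm [ -0.14 -21.01]
493 [408. 233.] [21 20 23] [ 0.629  -0.1834] rows cm [ 0.41 27.59]
1098 [468. 311.] [73 65 61] [ 0.4408 -0.3303] rows cm [-18.4   42.27]
tool [0.62441403 0.09239279 0.19933888] tube white 4158
[0.62471501 0.09639817 0.09466053] [0.08317943 0.09395717 0.0992739  0.16499222]
tool [0.62418991 0.09236595 0.19887706] cap 0.4719473719596863 0.05209695175290108 0.030920131132006645 rows cm -15.224253627910711 4.026899420184366 down 22.487705697052498
tool [0.62417061 0.0923963  0.19878484] cap 0.4208950102329254 0.21191081404685974 0.025464316830039024 rows cm -20.32756025120911 -11.951451626147751 down 22.4784838232944
```

The stack top is at 94 mm, three caps in. Next is the cap at (0.471,0.050).

```bash
python3 -m crank '[{"x":-3.82,"y":1.04,"z":0,"turn":0},{"x":-3.82,"y":1.04,"z":0,"turn":0},{"x":-3.82,"y":1.04,"z":0,"turn":0},{"x":-3.82,"y":1.04,"z":0,"turn":0},{"x":0,"y":0,"z":4,"turn":0}]'
python3 -m crank '[{"x":0,"y":0,"z":4,"turn":0},{"x":0,"y":0,"z":4,"turn":0},{"x":0,"y":0,"z":4,"turn":0},{"x":0,"y":0,"z":2,"turn":0},{"x":0,"y":0,"z":0,"turn":0}]'
python3 -m crank '[{"x":0,"y":0,"z":0,"turn":0},{"x":0,"y":0,"z":0,"turn":0}]'
python3 -c "from h import *; near('w12',(.4712,.0498))"
```

```text
time: 22.25
tool_pos: [0.4736, 0.0501, 0.1668]
tool_rot: [0.001, 1.0, -0.0, 0.007]
contact_force: [1.8, 0.2, 0.0]
gripper_width: 1.001
grasp_force: 0.0
time: 22.75
tool_pos: [0.4678, 0.051, 0.016]
tool_rot: [-0.0, 1.0, -0.0, -0.005]
contact_force: [-0.9, -0.9, -0.7]
gripper_width: 0.994
grasp_force: 0.0
time: 22.95
tool_pos: [0.4737, 0.0508, 0.0224]
tool_rot: [0.0, 1.0, -0.0, 0.001]
contact_force: [-0.7, 0.4, 0.2]
gripper_width: 0.998
grasp_force: 0.0
tool [0.47393634 0.05079158 0.02267544] cap 0.47205209732055664 0.05210921913385391 0.030842788517475128 rows cm -0.18842423186124502 -0.131763872019372 down 4.867543950423523
```

```bash
python3 -m crank '[{"x":-0.2,"y":0,"z":2,"turn":0},{"x":0,"y":0,"z":1.7,"turn":0},{"x":0,"y":0,"z":1,"turn":0},{"x":0,"y":0,"z":0,"turn":0},{"x":0,"y":0,"z":0,"turn":0}]'
python3 -m crank '[{"x":0,"y":0,"z":0,"turn":0},{"x":0,"y":0,"z":0,"turn":0},{"x":0,"y":0,"z":0,"turn":0},{"x":0,"y":0,"z":0,"turn":0},{"x":0,"y":0,"z":0,"turn":0}]' 0
python3 -m crank '[{"x":0,"y":0,"z":-1,"turn":0},{"x":0,"y":0,"z":-3,"turn":0},{"x":0,"y":0,"z":-5,"turn":0},{"x":0,"y":0,"z":-5,"turn":0},{"x":0,"y":0,"z":-5,"turn":0}]'
python3 -m crank '[{"x":0,"y":0,"z":-5,"turn":0},{"x":0,"y":0,"z":0,"turn":0},{"x":0,"y":0,"z":0,"turn":0}]'
```

```text
time: 23.5
tool_pos: [0.4711, 0.0508, -0.0254]
tool_rot: [0.0, 1.0, -0.0, 0.001]
contact_force: [1.1, -0.2, 0.7]
gripper_width: 0.999
grasp_force: 0.0
time: 24.0
tool_pos: [0.4718, 0.0508, -0.0247]
tool_rot: [0.0, 1.0, -0.0, 0.001]
contact_force: [-0.7, 0.3, 7.2]
gripper_width: 0.682
grasp_force: 64.7
time: 24.5
tool_pos: [0.4694, 0.0509, 0.1656]
tool_rot: [-0.0, 1.0, -0.0, -0.0]
contact_force: [1.0, -0.2, 0.3]
gripper_width: 0.684
grasp_force: 64.2
time: 24.8
tool_pos: [0.471, 0.0508, 0.2157]
tool_rot: [0.0, 1.0, -0.0, 0.002]
contact_force: [0.1, 0.0, -1.2]
gripper_width: 0.679
grasp_force: 64.2
```

```bash
python3 -m crank '[{"x":3.85,"y":-1.04,"z":0,"turn":0},{"x":3.85,"y":-1.04,"z":0,"turn":0},{"x":3.85,"y":-1.04,"z":0,"turn":0},{"x":3.85,"y":-1.04,"z":0,"turn":0},{"x":0,"y":0,"z":0,"turn":0}]'
python3 -m crank '[{"x":0,"y":0,"z":2,"turn":0},{"x":0,"y":0,"z":1,"turn":0},{"x":0,"y":0,"z":0,"turn":0},{"x":0,"y":0,"z":0,"turn":0},{"x":0,"y":0,"z":0,"turn":0}]'
```

```text
time: 25.3
tool_pos: [0.6252, 0.0931, 0.2082]
tool_rot: [-0.0, 1.0, 0.0, -0.004]
contact_force: [-0.4, 0.6, -1.4]
gripper_width: 0.682
grasp_force: 64.2
time: 25.8
tool_pos: [0.6244, 0.0923, 0.1847]
tool_rot: [-0.0, 1.0, -0.0, 0.001]
contact_force: [0.1, 0.5, -0.3]
gripper_width: 0.677
grasp_force: 64.2
```

```bash
python3 -m crank '[{"x":0,"y":0,"z":2,"turn":0},{"x":0,"y":0,"z":1.5,"turn":0},{"x":0,"y":0,"z":0.9,"turn":0},{"x":0,"y":0,"z":0,"turn":0},{"x":0,"y":0,"z":0,"turn":0}]'
python3 -m crank '[{"x":0,"y":0,"z":0,"turn":0},{"x":0,"y":0,"z":0,"turn":0},{"x":0,"y":0,"z":0,"turn":0},{"x":0,"y":0,"z":0,"turn":0},{"x":0,"y":0,"z":0,"turn":0}]' 100
python3 -m crank '[{"x":0,"y":0,"z":-3,"turn":0},{"x":0,"y":0,"z":-3,"turn":0},{"x":0,"y":0,"z":0,"turn":0},{"x":0,"y":0,"z":0,"turn":0}]'
python3 -c "from h import *; look(13);near('w13b',(.6236,.3));near('w13c',(.4534,.1857))"
```

```text
time: 26.3
tool_pos: [0.6244, 0.0924, 0.1399]
tool_rot: [0.0, 1.0, -0.0, 0.0]
contact_force: [0.3, 0.4, -0.4]
gripper_width: 0.678
grasp_force: 64.2
time: 26.8
tool_pos: [0.6244, 0.0924, 0.1399]
tool_rot: [-0.0, 1.0, -0.0, 0.0]
contact_force: [-1.0, 0.3, -0.3]
gripper_width: 0.999
grasp_force: 0.0
time: 27.2
tool_pos: [0.6249, 0.0925, 0.2009]
tool_rot: [-0.0, 1.0, -0.0, 0.001]
contact_force: [0.3, 0.0, -0.7]
gripper_width: 1.004
grasp_force: 0.0
459 [209. 233.] [180 182 176] [0.6237 0.3022] rows cm [ -0.05 -20.98]
491 [408. 233.] [23 23 26] [ 0.6288 -0.1843] rows cm [ 0.47 27.67]
1098 [468. 311.] [72 65 59] [ 0.4408 -0.3302] rows cm [-18.33  42.26]
tool [0.62360968 0.09240494 0.19833925] tube white 4465
[0.62723265 0.09614294 0.12253892] [0.12097481 0.12200741 0.12320882 0.16426215]
tool [0.62339988 0.09239642 0.19789018] cap 0.6233854293823242 0.30305400490760803 0.031110413372516632 rows cm -0.0014453043592155268 -21.06575871145137 down 22.389017704420112
tool [0.6233804  0.09239112 0.19781769] cap 0.42096608877182007 0.21149945259094238 0.02580084092915058 rows cm -20.24143120381399 -11.910833495611534 down 22.38176947620945
```

The stack top is at 122 mm, so one more is needed. I take the cap at (0.624,0.301).

```bash
python3 -m crank '[{"x":0,"y":-4.16,"z":0,"turn":0},{"x":0,"y":-4.16,"z":0,"turn":0},{"x":0,"y":-4.16,"z":0,"turn":0},{"x":0,"y":-4.16,"z":0,"turn":0},{"x":0,"y":-4.16,"z":0,"turn":0}]'
python3 -m crank '[{"x":0,"y":0,"z":4,"turn":0},{"x":0,"y":0,"z":4,"turn":0},{"x":0,"y":0,"z":4,"turn":0},{"x":0,"y":0,"z":4,"turn":0},{"x":0,"y":0,"z":2,"turn":0}]'
python3 -m crank '[{"x":0,"y":0,"z":0,"turn":0},{"x":0,"y":0,"z":0,"turn":0}]'
python3 -c "from h import *; near('w14',(.6236,.3005))"
```

```text
time: 27.9
tool_pos: [0.6236, 0.3018, 0.1982]
tool_rot: [0.0, 1.0, -0.0, -0.001]
contact_force: [0.1, -0.7, 0.1]
gripper_width: 0.999
grasp_force: 0.0
time: 28.4
tool_pos: [0.6204, 0.2991, 0.0132]
tool_rot: [0.002, 1.0, -0.0, -0.004]
contact_force: [-0.7, 0.3, -0.9]
gripper_width: 1.0
grasp_force: 0.0
time: 28.6
tool_pos: [0.624, 0.3003, 0.0192]
tool_rot: [0.0, 1.0, -0.0, -0.001]
contact_force: [0.8, -0.5, 0.9]
gripper_width: 0.999
grasp_force: 0.0
tool [0.62523382 0.30071524 0.02098705] cap 0.624444842338562 0.303543359041214 0.03069537691771984 rows cm -0.07889806267215027 -0.2828119564809106 down 4.69870470557466
```

```bash
python3 -m crank '[{"x":-0.1,"y":-0.15,"z":2,"turn":0},{"x":0,"y":0,"z":1.6,"turn":0},{"x":0,"y":0,"z":1,"turn":0},{"x":0,"y":0,"z":0,"turn":0},{"x":0,"y":0,"z":0,"turn":0}]'
python3 -m crank '[{"x":0,"y":0,"z":0,"turn":0},{"x":0,"y":0,"z":0,"turn":0},{"x":0,"y":0,"z":0,"turn":0},{"x":0,"y":0,"z":0,"turn":0},{"x":0,"y":0,"z":0,"turn":0}]' 0
python3 -m crank '[{"x":0,"y":0,"z":-1,"turn":0},{"x":0,"y":0,"z":-3,"turn":0},{"x":0,"y":0,"z":-5,"turn":0},{"x":0,"y":0,"z":-5,"turn":0},{"x":0,"y":0,"z":-5,"turn":0}]'
python3 -m crank '[{"x":0,"y":0,"z":-5,"turn":0},{"x":0,"y":0,"z":0,"turn":0},{"x":0,"y":0,"z":0,"turn":0}]'
```

```text
time: 29.15
tool_pos: [0.6236, 0.3019, -0.026]
tool_rot: [-0.0, 1.0, -0.0, 0.0]
contact_force: [0.1, 0.4, 0.4]
gripper_width: 1.001
grasp_force: 0.0
time: 29.65
tool_pos: [0.6246, 0.3024, -0.0247]
tool_rot: [-0.0, 1.0, -0.0, 0.001]
contact_force: [0.1, 0.1, 5.4]
gripper_width: 0.683
grasp_force: 64.8
time: 30.15
tool_pos: [0.6224, 0.3016, 0.165]
tool_rot: [0.0, 1.0, -0.0, -0.001]
contact_force: [1.6, 0.9, -0.6]
gripper_width: 0.683
grasp_force: 64.3
time: 30.45
tool_pos: [0.624, 0.3022, 0.2161]
tool_rot: [-0.001, 1.0, -0.0, 0.002]
contact_force: [-1.5, -0.2, -0.7]
gripper_width: 0.68
grasp_force: 64.3
```

```bash
python3 -m crank '[{"x":0,"y":4.2,"z":0,"turn":0},{"x":0,"y":4.2,"z":0,"turn":0},{"x":0,"y":4.2,"z":0,"turn":0},{"x":0,"y":4.2,"z":0,"turn":0},{"x":0,"y":4.2,"z":0,"turn":0}]'
python3 -m crank '[{"x":0,"y":0,"z":2,"turn":0},{"x":0,"y":0,"z":1,"turn":0},{"x":0,"y":0,"z":0,"turn":0},{"x":0,"y":0,"z":0,"turn":0},{"x":0,"y":0,"z":0,"turn":0}]'
```

```text
time: 30.95
tool_pos: [0.6212, 0.0903, 0.2101]
tool_rot: [0.0, 1.0, -0.0, -0.003]
contact_force: [0.7, 0.2, -1.3]
gripper_width: 0.684
grasp_force: 64.3
time: 31.45
tool_pos: [0.6235, 0.0928, 0.1841]
tool_rot: [-0.0, 1.0, 0.001, 0.0]
contact_force: [-0.5, 0.2, -0.3]
gripper_width: 0.681
grasp_force: 64.4
```

```bash
python3 -m crank '[{"x":0.1,"y":0,"z":2,"turn":0},{"x":0,"y":0,"z":1.5,"turn":0},{"x":0,"y":0,"z":0.9,"turn":0},{"x":0,"y":0,"z":0,"turn":0},{"x":0,"y":0,"z":0,"turn":0}]'
python3 -m crank '[{"x":0,"y":0,"z":0,"turn":0},{"x":0,"y":0,"z":0,"turn":0},{"x":0,"y":0,"z":0,"turn":0},{"x":0,"y":0,"z":0,"turn":0},{"x":0,"y":0,"z":0,"turn":0}]' 100
python3 -m crank '[{"x":0,"y":0,"z":-3,"turn":0},{"x":0,"y":0,"z":-4,"turn":0},{"x":0,"y":0,"z":-4,"turn":0},{"x":0,"y":0,"z":0,"turn":0},{"x":0,"y":0,"z":0,"turn":0}]'
python3 - <<'E'
from h import *
look(15); a=np.load('pics/w15.npz')['a']; b=grab('scene','s15')[0]
cv2.imwrite('pics/v15.png',np.hstack([a[100:400,160:460],cv2.resize(b[150:320,260:430],(300,300))])[:,:,::-1])
E
```

```text
time: 31.95
tool_pos: [0.6244, 0.0921, 0.1398]
tool_rot: [0.0, 1.0, -0.0, -0.0]
contact_force: [-0.4, 0.0, -0.2]
gripper_width: 0.682
grasp_force: 64.4
time: 32.45
tool_pos: [0.6244, 0.0919, 0.1399]
tool_rot: [-0.0, 1.0, -0.0, 0.0]
contact_force: [-0.4, -0.5, 0.7]
gripper_width: 1.001
grasp_force: 0.0
time: 32.95
tool_pos: [0.6251, 0.0919, 0.2515]
tool_rot: [-0.0, 1.0, -0.0, 0.002]
contact_force: [0.1, 0.4, -0.4]
gripper_width: 0.995
grasp_force: 0.0
492 [408. 233.] [25 24 28] [ 0.629  -0.1838] rows cm [ 0.49 27.57]
1091 [468. 311.] [72 66 61] [ 0.4411 -0.3299] rows cm [-18.3   42.18]
tool [0.62353814 0.09188201 0.24801745] tube white 3699
[0.62668359 0.09503039 0.1504854 ] [0.14825135 0.14992802 0.15109669 0.16421152]
```

View pics/v15.png

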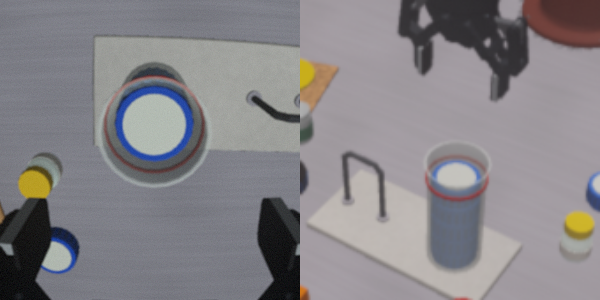

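The stack of five is level with the red ring: stack top at 150 mm, at (152,122) in the left view and (457,178) on the right. Back for the cover.

```bash
python3 -m crank '[{"x":-1.84,"y":4.2,"z":0,"turn":0},{"x":-1.84,"y":4.2,"z":0,"turn":0},{"x":-1.84,"y":4.2,"z":0,"turn":0},{"x":-1.84,"y":4.2,"z":0,"turn":0},{"x":-1.84,"y":4.2,"z":0,"turn":0}]'
python3 -m crank '[{"x":-1.84,"y":4.2,"z":0,"turn":0},{"x":-1.84,"y":4.2,"z":0,"turn":0},{"x":-1.84,"y":4.2,"z":0,"turn":0},{"x":-1.84,"y":4.2,"z":0,"turn":0},{"x":-1.84,"y":4.2,"z":0,"turn":0}]'
python3 -m crank '[{"x":0,"y":0,"z":4,"turn":0},{"x":0,"y":0,"z":4,"turn":0},{"x":0,"y":0,"z":4,"turn":0},{"x":0,"y":0,"z":4,"turn":0},{"x":0,"y":0,"z":2,"turn":0}]'
python3 -m crank '[{"x":0,"y":0,"z":0,"turn":0},{"x":0,"y":0,"z":0,"turn":0},{"x":0,"y":0,"z":0,"turn":0}]'
python3 - <<'E'
from h import *
a,d,K,T=grab('wrist','w16'); P=fcloud(d,K,T); t=manip.state()['tool_pos']; print(t)
hsv=cv2.cvtColor(a,cv2.COLOR_RGB2HSV); m=(hsv[...,0]>20)&(hsv[...,0]<35)&(hsv[...,1]>120)&(P[...,2]<.03)&(P[...,2]>.012)&(abs(P[...,1]+.33)<.07); q=P[m]; print('cover',len(q),cv2.minEnclosingCircle(q[:,:2].astype(np.float32)),np.median(q[:,2]))
E
```

```text
time: 33.6
tool_pos: [0.5305, -0.1191, 0.2476]
tool_rot: [-0.001, 1.0, 0.0, -0.002]
contact_force: [1.0, -1.3, -0.1]
gripper_width: 1.004
grasp_force: 0.0
time: 34.1
tool_pos: [0.4385, -0.329, 0.2477]
tool_rot: [-0.001, 1.0, -0.0, -0.001]
contact_force: [0.4, -0.2, 0.9]
gripper_width: 0.999
grasp_force: 0.0
time: 34.6
tool_pos: [0.4369, -0.325, 0.0632]
tool_rot: [-0.003, 1.0, -0.0, -0.004]
contact_force: [0.0, 1.1, -0.2]
gripper_width: 0.998
grasp_force: 0.0
time: 34.9
tool_pos: [0.4411, -0.3288, 0.0714]
tool_rot: [0.001, 1.0, -0.0, 0.001]
contact_force: [0.1, -0.0, 0.6]
gripper_width: 1.004
grasp_force: 0.0
[ 0.44129502 -0.32903538  0.07175482]
cover 14372 ((0.44077780842781067, -0.32662931084632874), 0.04721876606345177) 0.020816873345945244
```

```bash
python3 -m crank '[{"x":-0.05,"y":-0.1,"z":2.5,"turn":0},{"x":0,"y":0,"z":2.5,"turn":0},{"x":0,"y":0,"z":1.5,"turn":0},{"x":0,"y":0,"z":0.7,"turn":0},{"x":0,"y":0,"z":0,"turn":0}]'
python3 -m crank '[{"x":0,"y":0,"z":0,"turn":0},{"x":0,"y":0,"z":0,"turn":0},{"x":0,"y":0,"z":0,"turn":0},{"x":0,"y":0,"z":0,"turn":0},{"x":0,"y":0,"z":0,"turn":0}]' 0
python3 -m crank '[{"x":0,"y":0,"z":0,"turn":0},{"x":0,"y":0,"z":0,"turn":0},{"x":0,"y":0,"z":0,"turn":0},{"x":0,"y":0,"z":0,"turn":0}]'
python3 -m crank '[{"x":0,"y":0,"z":-2,"turn":0},{"x":0,"y":0,"z":-4,"turn":0},{"x":0,"y":0,"z":-5,"turn":0},{"x":0,"y":0,"z":-5,"turn":0},{"x":0,"y":0,"z":-5,"turn":0}]'
python3 -m crank '[{"x":0,"y":0,"z":-3,"turn":0},{"x":0,"y":0,"z":-1,"turn":0},{"x":0,"y":0,"z":0,"turn":0},{"x":0,"y":0,"z":0,"turn":0}]'
```

```text
time: 35.45
tool_pos: [0.4396, -0.3269, -0.0025]
tool_rot: [-0.0, 1.0, -0.0, -0.0]
contact_force: [0.2, -0.0, 0.4]
gripper_width: 0.999
grasp_force: 0.0
time: 35.95
tool_pos: [0.4402, -0.3275, -0.0015]
tool_rot: [0.0, 1.0, -0.0, 0.0]
contact_force: [0.5, 0.2, 0.5]
gripper_width: 0.235
grasp_force: 58.6
time: 36.35
tool_pos: [0.4402, -0.3275, -0.0015]
tool_rot: [0.0, 1.0, -0.0, 0.0]
contact_force: [-0.4, -0.1, 5.0]
gripper_width: 0.232
grasp_force: 59.1
time: 36.85
tool_pos: [0.439, -0.3264, 0.2084]
tool_rot: [-0.001, 1.0, -0.0, -0.001]
contact_force: [0.5, -1.4, 0.1]
gripper_width: 0.235
grasp_force: 58.8
time: 37.25
tool_pos: [0.4388, -0.3262, 0.2446]
tool_rot: [-0.002, 1.0, -0.0, -0.002]
contact_force: [0.3, 0.3, -1.6]
gripper_width: 0.233
grasp_force: 58.8
```

```bash
python3 -m crank '[{"x":1.84,"y":-4.18,"z":0,"turn":0},{"x":1.84,"y":-4.18,"z":0,"turn":0},{"x":1.84,"y":-4.18,"z":0,"turn":0},{"x":1.84,"y":-4.18,"z":0,"turn":0},{"x":1.84,"y":-4.18,"z":0,"turn":0}]'
python3 -m crank '[{"x":1.84,"y":-4.18,"z":0,"turn":0},{"x":1.84,"y":-4.18,"z":0,"turn":0},{"x":1.84,"y":-4.18,"z":0,"turn":0},{"x":1.84,"y":-4.18,"z":0,"turn":0},{"x":1.84,"y":-4.18,"z":0,"turn":0}]'
python3 -m crank '[{"x":0,"y":0,"z":0,"turn":0},{"x":0,"y":0,"z":3,"turn":0},{"x":0,"y":0,"z":2,"turn":0},{"x":0,"y":0,"z":0,"turn":0},{"x":0,"y":0,"z":0,"turn":0}]'
python3 -m crank '[{"x":0,"y":0,"z":0,"turn":0},{"x":0,"y":0,"z":0,"turn":0}]'
```

```text
time: 37.75
tool_pos: [0.5308, -0.1159, 0.2438]
tool_rot: [-0.001, 1.0, -0.0, -0.003]
contact_force: [1.1, 0.4, -0.3]
gripper_width: 0.233
grasp_force: 58.9
time: 38.25
tool_pos: [0.6227, 0.0928, 0.2434]
tool_rot: [0.0, 1.0, -0.0, -0.003]
contact_force: [0.7, -0.4, -0.2]
gripper_width: 0.233
grasp_force: 58.9
time: 38.75
tool_pos: [0.6225, 0.0904, 0.1954]
tool_rot: [0.0, 1.0, -0.0, -0.002]
contact_force: [0.2, 0.1, -0.9]
gripper_width: 0.235
grasp_force: 59.0
time: 38.95
tool_pos: [0.6246, 0.0907, 0.1993]
tool_rot: [-0.0, 1.0, -0.0, 0.001]
contact_force: [-0.4, 0.2, -0.0]
gripper_width: 0.234
grasp_force: 59.0
```

```bash
python3 -m crank '[{"x":0,"y":-0.1,"z":1.5,"turn":0},{"x":0,"y":0,"z":1.2,"turn":0},{"x":0,"y":0,"z":0.8,"turn":0},{"x":0,"y":0,"z":0.4,"turn":0},{"x":0,"y":0,"z":0.3,"turn":0}]'
python3 -m crank '[{"x":0,"y":0,"z":0.2,"turn":0},{"x":0,"y":0,"z":0.1,"turn":0},{"x":0,"y":0,"z":0,"turn":0},{"x":0,"y":0,"z":0,"turn":0}]'
```

```text
time: 39.45
tool_pos: [0.6234, 0.0919, 0.1547]
tool_rot: [0.0, 1.0, -0.0, -0.001]
contact_force: [-0.3, 0.7, -1.3]
gripper_width: 0.233
grasp_force: 59.0
time: 39.85
tool_pos: [0.6244, 0.092, 0.1545]
tool_rot: [-0.0, 1.0, -0.0, 0.001]
contact_force: [-3.1, -0.6, 5.2]
gripper_width: 0.233
grasp_force: 59.5
```

Seated, with 5 N upward. Release, lift, check.

```bash
python3 -m crank '[{"x":0,"y":0,"z":0,"turn":0},{"x":0,"y":0,"z":0,"turn":0},{"x":0,"y":0,"z":0,"turn":0},{"x":0,"y":0,"z":0,"turn":0},{"x":0,"y":0,"z":0,"turn":0}]' 100
python3 -m crank '[{"x":0,"y":0,"z":-3,"turn":0},{"x":0,"y":0,"z":-4,"turn":0},{"x":0,"y":0,"z":-4,"turn":0},{"x":0,"y":0,"z":-2,"turn":0},{"x":0,"y":0,"z":0,"turn":0}]'
python3 -m crank '[{"x":0,"y":0,"z":0,"turn":0},{"x":0,"y":0,"z":0,"turn":0}]'
python3 - <<'E'
from h import *
a,d,K,T=grab('wrist','w17'); P=fcloud(d,K,T); t=manip.state()['tool_pos']; print(t)
hsv=cv2.cvtColor(a,cv2.COLOR_RGB2HSV); m=(hsv[...,0]>20)&(hsv[...,0]<35)&(hsv[...,1]>120)&(P[...,2]>.165)&(P[...,2]<.195)&(abs(P[...,1]-.09)<.07); q=P[m]; print('cover',len(q),cv2.minEnclosingCircle(q[:,:2].astype(np.float32)),np.median(q[:,2]))
A=np.c_[q[:,:2],np.ones(len(q))]; print('plane',np.linalg.lstsq(A,q[:,2],rcond=None)[0])
m=(P[...,2]>.1)&(P[...,2]<.115);q=P[m]; q=q[np.hypot(q[:,0]-.619,q[:,1]+.054)<.05]; print(len(q),cv2.minAreaRect((1000*q[:,:2]).astype(np.float32)),cv2.fitLine(q[:,:2].astype(np.float32),2,0,.01,.01).ravel())
m=(hsv[...,0]>45)&(hsv[...,0]<80)&(hsv[...,1]>100)&(P[...,2]>.09)&(P[...,2]<.14)&(abs(P[...,0]-.48)<.06)&(abs(P[...,1]-.32)<.06); q=P[m]; print('tab',len(q),q.min(0) if len(q) else 0,q.max(0) if len(q) else 0)
E
```

```text
time: 40.35
tool_pos: [0.6237, 0.0919, 0.1525]
tool_rot: [0.0, 1.0, -0.0, -0.0]
contact_force: [-0.2, 0.3, 0.8]
gripper_width: 0.999
grasp_force: 0.0
time: 40.85
tool_pos: [0.6258, 0.092, 0.288]
tool_rot: [-0.0, 1.0, -0.0, 0.004]
contact_force: [0.5, 0.9, 0.2]
gripper_width: 0.998
grasp_force: 0.0
time: 41.05
tool_pos: [0.6229, 0.0919, 0.2802]
tool_rot: [0.0, 1.0, -0.0, -0.002]
contact_force: [-0.1, -0.2, 0.3]
gripper_width: 0.998
grasp_force: 0.0
[0.62280127 0.0918921  0.27997221]
cover 10071 ((0.6251536011695862, 0.09279549866914749), 0.04690513387322426) 0.1768290608477911
plane [6.62723636e-04 4.59146591e-05 1.76508768e-01]
406 ((619.6303100585938, -51.796630859375), (61.090145111083984, 8.545778274536133), 88.22505950927734) [ 0.02851501  0.9995934   0.6202088  -0.04914309]
tab 749 [0.46031735 0.3193596  0.09009842] [0.50037542 0.33413862 0.13062927]
```

The cover sits flat: disc top 177 mm, centre (0.625,0.093). Now the hook: go above the green tab and turn to its heading.

```bash
python3 -m crank '[{"x":-2.37,"y":-3.85,"z":0,"turn":0},{"x":-2.37,"y":-3.85,"z":0,"turn":0},{"x":-2.37,"y":-3.85,"z":0,"turn":0},{"x":-2.37,"y":-3.85,"z":0,"turn":0},{"x":-2.37,"y":-3.85,"z":0,"turn":0}]'
python3 -m crank '[{"x":-2.37,"y":-3.85,"z":0,"turn":0},{"x":0,"y":0,"z":4,"turn":-0.085},{"x":0,"y":0,"z":4,"turn":-0.085},{"x":0,"y":0,"z":4,"turn":0},{"x":0,"y":0,"z":0,"turn":0}]'
python3 -m crank '[{"x":0,"y":0,"z":0,"turn":0},{"x":0,"y":0,"z":0,"turn":0}]'
python3 - <<'E'
from h import *
a,d,K,T=grab('wrist','w18'); P=fcloud(d,K,T); s=manip.state(); t=s['tool_pos']; print(t,s['tool_rot'])
hsv=cv2.cvtColor(a,cv2.COLOR_RGB2HSV); m=(hsv[...,0]>45)&(hsv[...,0]<80)&(hsv[...,1]>100)&(abs(P[...,0]-.48)<.06)&(abs(P[...,1]-.32)<.06)
q=P[m&(P[...,2]>.122)&(P[...,2]<.136)]; print('tabtop',len(q),cv2.minAreaRect((1000*q[:,:2]).astype(np.float32)),np.median(q,0)); q=P[m]; print(q.min(0),q.max(0))
q=P[(P[...,2]>.037)&(P[...,2]<.046)&(abs(P[...,0]-.46)<.1)&(abs(P[...,1]-.315)<.07)]; print('rest',cv2.minAreaRect((1000*q[:,:2]).astype(np.float32)))
cv2.imwrite('pics/v18.png',a[:,:,::-1])
E
```

```text
time: 41.6
tool_pos: [0.5036, 0.2854, 0.2807]
tool_rot: [0.001, 1.0, -0.0, -0.001]
contact_force: [0.1, 0.0, 0.0]
gripper_width: 0.999
grasp_force: 0.0
time: 42.1
tool_pos: [0.4764, 0.3206, 0.1536]
tool_rot: [0.003, 0.996, 0.085, -0.007]
contact_force: [-0.4, -0.8, -0.6]
gripper_width: 1.001
grasp_force: 0.0
time: 42.3
tool_pos: [0.483, 0.3235, 0.1653]
tool_rot: [-0.001, 0.996, 0.085, 0.002]
contact_force: [0.4, -1.2, 1.5]
gripper_width: 1.001
grasp_force: 0.0
[0.48331239 0.32361348 0.16583363] [-8.42513291e-04  9.96407725e-01  8.46535029e-02  2.17252885e-03]
tabtop 930 ((479.64776611328125, 328.7322082519531), (39.27214431762695, 9.199652671813965), 10.822796821594238) [0.48085378 0.32882569 0.12861176]
[0.44264914 0.26055894 0.08294916] [0.50686392 0.37973795 0.3047431 ]
rest ((468.7984924316406, 290.98785400390625), (148.96371459960938, 111.34657287597656), 9.710957527160645)
```

View pics/v18.png

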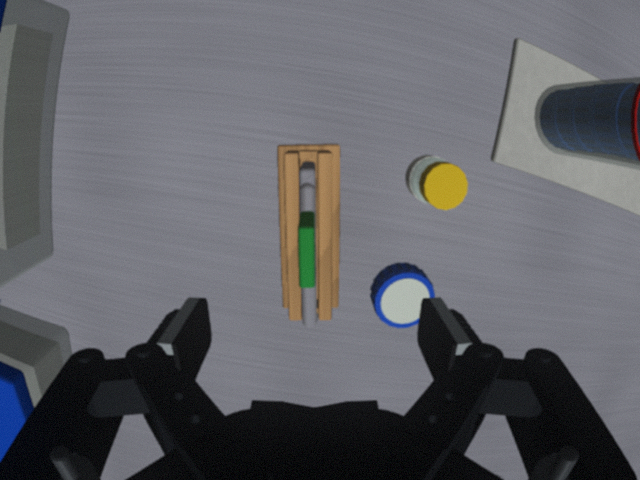

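The picture shows the green tab at (307,250), a few mm left of the finger centre line at (316,…); the last loose cap is at (404,299) and the jar at (443,186), both clear. Shift, lower, close.

```bash
python3 -m crank '[{"x":-0.3,"y":-0.4,"z":3,"turn":-0.01},{"x":0,"y":0,"z":3,"turn":0},{"x":0,"y":0,"z":2.5,"turn":0},{"x":0,"y":0,"z":1.5,"turn":0},{"x":0,"y":0,"z":0,"turn":0}]'
python3 -m crank '[{"x":0,"y":0,"z":0,"turn":0},{"x":0,"y":0,"z":0,"turn":0},{"x":0,"y":0,"z":0,"turn":0}]'
python3 - <<'E'
from h import *
a,d,K,T=grab('wrist','w19'); P=fcloud(d,K,T); s=manip.state(); t=s['tool_pos']; print(t)
hsv=cv2.cvtColor(a,cv2.COLOR_RGB2HSV); m=(hsv[...,0]>45)&(hsv[...,0]<80)&(hsv[...,1]>100)&(abs(P[...,0]-.48)<.06)&(abs(P[...,1]-.32)<.06)
q=P[m&(P[...,2]>.122)&(P[...,2]<.136)]; print('tabtop',len(q),cv2.minAreaRect((1000*q[:,:2]).astype(np.float32)))
q=P[(d>.02)&(d<.3)&(P[...,2]>t[2]+.03)&(P[...,2]<t[2]+.075)&(a.max(-1)<110)]; print('pads',q.min(0),q.max(0),(q.min(0)+q.max(0))/2)
E
```

```text
time: 42.85
tool_pos: [0.4775, 0.326, 0.0618]
tool_rot: [0.0, 0.996, 0.09, -0.001]
contact_force: [0.9, -1.0, -0.6]
gripper_width: 1.002
grasp_force: 0.0
time: 43.15
tool_pos: [0.4793, 0.327, 0.0647]
tool_rot: [-0.001, 0.996, 0.09, 0.002]
contact_force: [0.4, -0.2, 0.5]
gripper_width: 0.999
grasp_force: 0.0
[0.47900958 0.32686241 0.06431437]
tabtop 2667 ((483.1531066894531, 309.8506164550781), (40.63761901855469, 47.82381820678711), 11.14302921295166)
pads [0.45952264 0.27301678 0.09437425] [0.49995919 0.38487199 0.13928838] [0.47974091 0.32894439 0.11683131]
```

Pads and tab agree to within 1 mm. Close and lift out of the rest.

```bash
python3 -m crank '[{"x":0,"y":0,"z":0,"turn":0},{"x":0,"y":0,"z":0,"turn":0},{"x":0,"y":0,"z":0,"turn":0},{"x":0,"y":0,"z":0,"turn":0},{"x":0,"y":0,"z":0,"turn":0}]' 0
python3 -m crank '[{"x":0,"y":0,"z":0,"turn":0},{"x":0,"y":0,"z":0,"turn":0},{"x":0,"y":0,"z":0,"turn":0},{"x":0,"y":0,"z":0,"turn":0}]'
python3 -m crank '[{"x":0,"y":0,"z":-1,"turn":0},{"x":0,"y":0,"z":-2,"turn":0},{"x":0,"y":0,"z":-4,"turn":0},{"x":0,"y":0,"z":-4,"turn":0},{"x":0,"y":0,"z":-4,"turn":0}]'
python3 -m crank '[{"x":0,"y":0,"z":-1,"turn":0.1},{"x":0,"y":0,"z":0,"turn":0.105},{"x":0,"y":0,"z":0,"turn":0},{"x":0,"y":0,"z":0,"turn":0}]'
python3 - <<'E'
from h import *
s=manip.state(); print(s['tool_pos'],2*np.arctan2(s['tool_rot'][2],s['tool_rot'][1])); caps('t20')
E
```

```text
time: 43.7
tool_pos: [0.478, 0.3264, 0.0626]
tool_rot: [0.0, 0.996, 0.09, -0.0]
contact_force: [0.6, -0.7, -0.8]
gripper_width: 0.144
grasp_force: 0.0
time: 44.1
tool_pos: [0.4781, 0.3264, 0.0628]
tool_rot: [-0.0, 0.996, 0.09, 0.0]
contact_force: [0.4, -0.2, 0.9]
gripper_width: 0.103
grasp_force: 59.6
time: 44.6
tool_pos: [0.4776, 0.3261, 0.2144]
tool_rot: [0.0, 0.996, 0.09, -0.0]
contact_force: [0.6, 0.9, -1.0]
gripper_width: 0.109
grasp_force: 59.3
time: 45.0
tool_pos: [0.4776, 0.3262, 0.2223]
tool_rot: [0.0, 1.0, -0.012, -0.0]
contact_force: [-0.1, -0.2, -1.6]
gripper_width: 0.109
grasp_force: 59.3
[0.47763869 0.32616742 0.22233539] -0.023075783621331104
492 [408. 233.] [20 26 24] [ 0.6292 -0.1838] rows cm [15.16 51.  ]
506 [239. 319.] [176 178 173] [0.4163 0.2214] rows cm [-6.13 10.47]
```

The hook is held; the last loose cap has been knocked to (0.416,0.221), which is harmless. Carry the hook round robot-side of the tube to above the eye.

```bash
python3 -m crank '[{"x":0,"y":3.76,"z":0,"turn":0.005},{"x":0,"y":3.76,"z":0,"turn":0},{"x":0,"y":3.76,"z":0,"turn":0},{"x":0,"y":3.76,"z":0,"turn":0},{"x":0,"y":3.76,"z":0,"turn":0}]'
python3 -m crank '[{"x":0,"y":3.76,"z":0,"turn":0},{"x":0,"y":3.76,"z":0,"turn":0},{"x":0,"y":3.76,"z":0,"turn":0},{"x":0,"y":3.76,"z":0,"turn":0},{"x":0,"y":3.76,"z":0,"turn":0}]'
python3 -m crank '[{"x":3,"y":0,"z":0,"turn":0},{"x":3,"y":0,"z":0,"turn":0},{"x":3,"y":0,"z":0,"turn":0},{"x":3,"y":0,"z":0,"turn":0},{"x":3,"y":0,"z":0,"turn":0}]'
python3 -m crank '[{"x":0,"y":0,"z":0,"turn":0},{"x":0,"y":0,"z":0,"turn":0},{"x":0,"y":0,"z":0,"turn":0},{"x":0,"y":0,"z":0,"turn":0}]'
python3 - <<'E'
from h import *
s=manip.state(); print(s['tool_pos'],2*np.arctan2(s['tool_rot'][2],s['tool_rot'][1]))
a,d,K,T=grab('wrist','w21');b,e,K2,T2=grab('scene','s21'); P=fcloud(d,K,T); hsv=cv2.cvtColor(a,cv2.COLOR_RGB2HSV)
t=s['tool_pos']
m=(P[...,2]>.1)&(P[...,2]<.115);q=P[m]; q=q[np.hypot(q[:,0]-.619,q[:,1]+.054)<.05]; print('bar',len(q),q.min(0) if len(q) else 0,q.max(0) if len(q) else 0)
def proj(p,K,T): c=T@np.r_[p,1]; return (K@c[:3]/c[2])[:2]
print('bar px scene',proj([.62,-.053,.105],K2,T2))
cv2.imwrite('pics/v21.png',np.hstack([a[100:400,160:460],cv2.resize(b[170:290,230:350],(400,400),interpolation=cv2.INTER_CUBIC)[50:350]])[:,:,::-1])
E
```

```text
time: 45.55
tool_pos: [0.4719, 0.1371, 0.222]
tool_rot: [0.0, 1.0, -0.014, -0.001]
contact_force: [0.7, -0.2, -1.6]
gripper_width: 0.108
grasp_force: 59.7
time: 46.05
tool_pos: [0.4662, -0.0509, 0.2222]
tool_rot: [-0.0, 1.0, -0.014, -0.0]
contact_force: [0.3, -0.4, -1.5]
gripper_width: 0.107
grasp_force: 59.7
time: 46.55
tool_pos: [0.6175, -0.054, 0.2216]
tool_rot: [-0.0, 1.0, -0.014, -0.001]
contact_force: [0.1, 0.1, -1.7]
gripper_width: 0.113
grasp_force: 60.0
time: 46.95
tool_pos: [0.616, -0.0539, 0.2228]
tool_rot: [0.0, 1.0, -0.015, -0.0]
contact_force: [-0.1, 0.2, -1.3]
gripper_width: 0.107
grasp_force: 60.0
[ 0.61598045 -0.05390211  0.22284568] -0.02997034977795651
bar 433 [ 0.6156755  -0.08098155  0.10005331] [ 0.62459063 -0.02192413  0.11000728]
bar px scene [295.85173597 240.4333858 ]
```

View pics/v21.png

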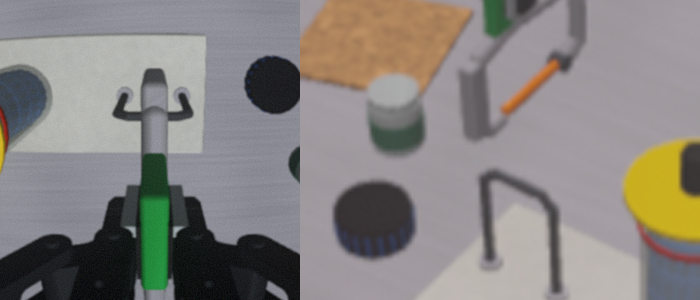

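Left view: hook top bar at (153,130), centred laterally on the eye bar running from (115,112) to (190,115). Right view: hook above the eye, gate (530,85) shut. I check the tab's x against the bar's.

```bash
python3 - <<'E'
from h import *
z=np.load('pics/w21.npz'); P=fcloud(z['d'],z['K'],z['T']); a=z['a']; hsv=cv2.cvtColor(a,cv2.COLOR_RGB2HSV)
m=(hsv[...,0]>45)&(hsv[...,0]<80)&(hsv[...,1]>100)&(abs(P[...,0]-.618)<.06)&(abs(P[...,1]+.053)<.03)
q=P[m]; print(len(q),q.min(0),q.max(0))
for lo in np.arange(.245,.3,.005):
    s=q[(q[:,2]>lo)&(q[:,2]<=lo+.005)]
    if len(s)>10: print(round(lo,3),len(s),s[:,:2].min(0).round(4),s[:,:2].max(0).round(4))
E
```

```text
4941 [ 0.59759782 -0.08291541  0.24820791] [ 0.63841507 -0.02308307  0.35906054]
0.245 18 [ 0.6369 -0.057 ] [ 0.6378 -0.0498]
0.25 96 [ 0.6365 -0.0577] [ 0.6381 -0.0491]
0.255 88 [ 0.6364 -0.058 ] [ 0.6379 -0.0492]
0.26 119 [ 0.6363 -0.0579] [ 0.6381 -0.0493]
0.265 109 [ 0.6274 -0.0591] [ 0.6377 -0.0492]
0.27 143 [ 0.6271 -0.0591] [ 0.6382 -0.0492]
0.275 131 [ 0.6273 -0.0591] [ 0.6379 -0.0491]
0.28 189 [ 0.6268 -0.0588] [ 0.6384 -0.0481]
0.285 2704 [ 0.5976 -0.0589] [ 0.6383 -0.0481]
0.29 99 [ 0.6018 -0.0578] [ 0.6351 -0.0468]
0.295 12 [ 0.6144 -0.0634] [ 0.6286 -0.0467]
```

Tab centre 0.618 against bar 0.620, so I shift +2 mm in x and descend onto the bar.

```bash
python3 -m crank '[{"x":0.2,"y":-0.1,"z":2,"turn":0},{"x":0,"y":0,"z":2,"turn":0},{"x":0,"y":0,"z":1.5,"turn":0},{"x":0,"y":0,"z":0,"turn":0},{"x":0,"y":0,"z":0,"turn":0}]'
python3 -m crank '[{"x":0,"y":0,"z":1,"turn":0},{"x":0,"y":0,"z":1,"turn":0},{"x":0,"y":0,"z":1,"turn":0},{"x":0,"y":0,"z":0,"turn":0}]'
```

```text
time: 47.55
tool_pos: [0.6187, -0.0531, 0.1679]
tool_rot: [-0.0, 1.0, -0.015, -0.0]
contact_force: [-1.1, 0.2, -0.9]
gripper_width: 0.106
grasp_force: 60.0
time: 47.95
tool_pos: [0.6175, -0.0529, 0.136]
tool_rot: [-0.0, 1.0, -0.015, -0.002]
contact_force: [-2.3, -0.2, 0.9]
gripper_width: 0.109
grasp_force: 60.4
```

```bash
python3 -m crank '[{"x":0,"y":0,"z":0.8,"turn":0},{"x":0,"y":0,"z":0.8,"turn":0},{"x":0,"y":0,"z":0.6,"turn":0},{"x":0,"y":0,"z":0,"turn":0}]'
python3 -m crank '[{"x":0,"y":0,"z":0.6,"turn":0},{"x":0,"y":0,"z":0.6,"turn":0},{"x":0,"y":0,"z":0.4,"turn":0},{"x":0,"y":0,"z":0,"turn":0},{"x":0,"y":0,"z":0,"turn":0}]'
python3 - <<'E'
from h import *
s=manip.state(); print(s['tool_pos'])
a=grab('wrist','w22')[0];b=grab('scene','s22')[0]
cv2.imwrite('pics/v22.png',np.hstack([a[100:400,160:460],cv2.resize(b[190:290,240:340],(400,400),interpolation=cv2.INTER_CUBIC)[:300]])[:,:,::-1])
E
```

```text
time: 48.35
tool_pos: [0.6167, -0.0528, 0.1135]
tool_rot: [-0.0, 1.0, -0.015, -0.003]
contact_force: [-5.6, -0.0, -0.3]
gripper_width: 0.106
grasp_force: 60.4
time: 48.85
tool_pos: [0.619, -0.053, 0.0997]
tool_rot: [0.0, 1.0, -0.015, 0.0]
contact_force: [-0.4, -0.3, -1.7]
gripper_width: 0.111
grasp_force: 61.9
[ 0.61904567 -0.05304419  0.09965592]
```

View pics/v22.png

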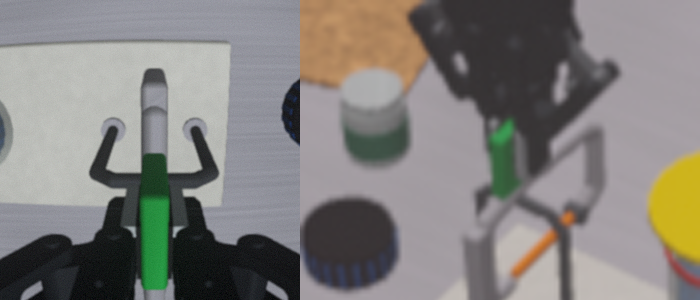

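The bar is now inside the hook and the orange gate (540,250) looks straight; force is back to plain weight. Lower 3 mm, release, rise.

```bash
python3 -m crank '[{"x":0,"y":0,"z":0.3,"turn":0},{"x":0,"y":0,"z":0,"turn":0},{"x":0,"y":0,"z":0,"turn":0}]'
python3 -m crank '[{"x":0,"y":0,"z":0,"turn":0},{"x":0,"y":0,"z":0,"turn":0},{"x":0,"y":0,"z":0,"turn":0},{"x":0,"y":0,"z":0,"turn":0},{"x":0,"y":0,"z":0,"turn":0}]' 70
python3 -m crank '[{"x":0,"y":0,"z":-2,"turn":0},{"x":0,"y":0,"z":-3,"turn":0},{"x":0,"y":0,"z":-4,"turn":0},{"x":0,"y":0,"z":-4,"turn":0},{"x":0,"y":0,"z":-4,"turn":0}]'
python3 -m crank '[{"x":-4,"y":0,"z":0,"turn":0},{"x":-4,"y":0,"z":0,"turn":0},{"x":-4,"y":0,"z":0,"turn":0},{"x":-4,"y":0,"z":0,"turn":0},{"x":0,"y":0,"z":0,"turn":0}]'
python3 -m crank '[{"x":0,"y":0,"z":0,"turn":0},{"x":0,"y":0,"z":0,"turn":0},{"x":0,"y":0,"z":0,"turn":0},{"x":0,"y":0,"z":0,"turn":0},{"x":0,"y":0,"z":0,"turn":0}]'
python3 - <<'E'
from h import *
a=grab('wrist','w23')[0];b=grab('scene','s23')[0]
cv2.imwrite('pics/v23.png',np.hstack([cv2.resize(a[:400],(400,250)),cv2.resize(b[170:295,230:430],(400,250),interpolation=cv2.INTER_CUBIC)])[:,:,::-1])
E
```

```text
time: 49.25
tool_pos: [0.6187, -0.053, 0.0966]
tool_rot: [-0.0, 1.0, -0.015, -0.0]
contact_force: [0.3, -0.3, -1.9]
gripper_width: 0.106
grasp_force: 61.9
time: 49.75
tool_pos: [0.6189, -0.0531, 0.0969]
tool_rot: [0.0, 1.0, -0.015, 0.0]
contact_force: [0.3, 0.8, -0.6]
gripper_width: 0.698
grasp_force: 0.0
time: 50.25
tool_pos: [0.6186, -0.053, 0.2683]
tool_rot: [0.0, 1.0, -0.015, -0.0]
contact_force: [1.0, 0.5, 0.0]
gripper_width: 0.701
grasp_force: 0.0
time: 50.75
tool_pos: [0.4557, -0.0478, 0.2665]
tool_rot: [0.0, 1.0, -0.015, 0.0]
contact_force: [0.1, -0.1, 0.1]
gripper_width: 0.698
grasp_force: 0.0
time: 51.25
tool_pos: [0.4593, -0.0482, 0.2665]
tool_rot: [-0.0, 1.0, -0.015, -0.0]
contact_force: [-0.7, -0.2, -0.9]
gripper_width: 0.695
grasp_force: 0.0
```

View pics/v23.png

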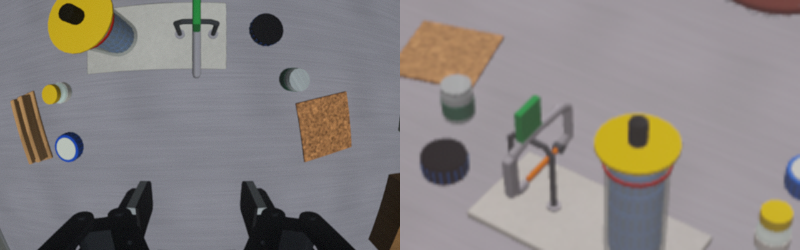

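The right view shows the hook hanging on the eye at (540,150) with its gate (545,163) shut, the cover on the tube and the gripper clear. I let the swing die out, confirm stillness, then hand in.

```bash
python3 -m crank '[{"x":0,"y":0,"z":0,"turn":0},{"x":0,"y":0,"z":0,"turn":0},{"x":0,"y":0,"z":0,"turn":0},{"x":0,"y":0,"z":0,"turn":0},{"x":0,"y":0,"z":0,"turn":0}]' >/dev/null
python3 -m crank '[{"x":0,"y":0,"z":0,"turn":0},{"x":0,"y":0,"z":0,"turn":0},{"x":0,"y":0,"z":0,"turn":0},{"x":0,"y":0,"z":0,"turn":0},{"x":0,"y":0,"z":0,"turn":0}]' >/dev/null
python3 -m crank '[{"x":0,"y":0,"z":0,"turn":0},{"x":0,"y":0,"z":0,"turn":0},{"x":0,"y":0,"z":0,"turn":0},{"x":0,"y":0,"z":0,"turn":0},{"x":0,"y":0,"z":0,"turn":0}]' >/dev/null
python3 - <<'E'
from h import *
r=[]
for i in range(4):
    a,d,K,T=grab('scene','z%d'%i); P=cloud(d,K,T); h=cv2.cvtColor(a,cv2.COLOR_RGB2HSV)
    for lo,hi in((45,80),(5,16)):
        m=(h[...,0]>lo)&(h[...,0]<hi)&(h[...,1]>120); m[:215]=0;m[275:]=0;m[:,:270]=0;m[:,330:]=0
        v,u=np.nonzero(m); p=P[m]; print(i,lo,len(u),u.mean().round(2),v.mean().round(2),p.mean(0).round(3), end=' | ')
        if lo==5: o=p[(p[:,2]>.03)]; print('z range',o.min(0).round(3),o.max(0).round(3))
E
```

```text
0 45 37 293.32 223.11 [ 0.625 -0.054  0.161] | 0 5 45 299.8 252.6 [ 0.606 -0.053  0.054] | z range [ 0.57  -0.058  0.047] [ 0.632 -0.027  0.1  ]
1 45 38 293.24 223.24 [ 0.625 -0.054  0.162] | 1 5 45 299.8 252.6 [ 0.606 -0.053  0.054] | z range [ 0.57  -0.058  0.049] [ 0.63  -0.027  0.101]
2 45 37 293.32 223.11 [ 0.625 -0.054  0.162] | 2 5 45 299.8 252.6 [ 0.606 -0.053  0.054] | z range [ 0.57  -0.058  0.046] [ 0.632 -0.027  0.1  ]
3 45 38 293.24 223.24 [ 0.625 -0.054  0.161] | 3 5 45 299.8 252.6 [ 0.607 -0.053  0.054] | z range [ 0.569 -0.058  0.048] [ 0.629 -0.028  0.099]
```

Still, and the gate is low and level at about 5 cm. Handing in.

```bash
python3 -c "from plant import manip; print(manip.job_done())"
```

```text
the job is handed in; nothing more can be done
None
```

I filled the magazine to the red ring, put the cover back on, and left the hook hanging on the eye with its gate shut; I handed the job in at about 53 s of the 184 s, and no verdict came back.

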